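# Change over the models in a revolving curing stand

## Task

The light blue stone models in the revolving stand have cured: turn the stand by its red grip to bring each one out from under the clear hood to the open front, and set each, right way up and well centred, on a narrow post of its own on the wooden rack. Put the freshly cast white model from the worktop upright into the middle of an empty pocket of the stand and turn it to the back, wholly under the hood. Leave the tan model in its pocket and the bur block, tape roll and yellow cup where they stand.

Things in the scene. Friction and masses are not known exactly. Their poses are not given: they have to be found in the camera images.
- blue_a_mid (a point): light blue stone dental model, rigid, flat underside, teeth on top, 64 x 76 mm (own x by y), 26 mm high, 75 g. Point: its centre, 13 mm above the underside. Own z up; own y is the long direction; grip it across its width, along own x. Starts in a pocket of the revolving stand with its own y outward from the axis (within about 0.1 rad); may be absent.
- blue_b_mid (a point): light blue stone dental model, rigid, flat underside, teeth on top, 61 x 74 mm (own x by y), 25 mm high, 75 g. Point: its centre, 12.5 mm above the underside. Own z up; own y is the long direction; grip it across its width, along own x. Starts in a pocket of the revolving stand with its own y outward from the axis (within about 0.1 rad); may be absent.
- blue_c_mid (a point): light blue stone dental model, rigid, flat underside, teeth on top, 64 x 76 mm (own x by y), 26 mm high, 75 g. Point: its centre, 13 mm above the underside. Own z up; own y is the long direction; grip it across its width, along own x. Starts in a pocket of the revolving stand with its own y outward from the axis (within about 0.1 rad); may be absent.
- blue_d_mid (a point): light blue stone dental model, rigid, flat underside, teeth on top, 61 x 74 mm (own x by y), 25 mm high, 75 g. Point: its centre, 12.5 mm above the underside. Own z up; own y is the long direction; grip it across its width, along own x. Starts in a pocket of the revolving stand with its own y outward from the axis (within about 0.1 rad); may be absent.
- tan_mid (a point): tan (brownish yellow) stone dental model, rigid, flat underside, teeth on top, 70 x 78 mm (own x by y), 25 mm high, 75 g. Point: its centre, 12.5 mm above the underside. Own z up; own y is the long direction; grip it across its width, along own x. Stands in pocket 4 of the revolving stand and stays there.
- white_mid (a point): white, freshly cast dental model, rigid, flat underside, teeth on top, 60 x 74 mm (own x by y), 28 mm high, 75 g. Point: its centre, 14 mm above the underside. Own z up; own y is the long direction; grip it across its width, along own x. Starts on the worktop between the robot and the rack.
- stand: fixed base (plate 8 mm thick) and clear hood. Origin on the worktop, on the rotor's upright axis; x points to the back, the open front faces -x (the robot). Hood: y -160 to 160 mm, x from -45 mm (open front edge, no wall) to 165 mm, clear side and back walls, roof underside 61 mm and top 65 mm above the worktop. At x below -45 mm the disc is open from above; models pass under the roof.
- rotor (a joint): angle turned by the grey disc since the start (rad), growing anticlockwise from above; its starting direction varies (see the knob and pocket points). Stays where left (friction 0.06 N m); stops at -7 and 7. Disc radius 154 mm with an 8 mm high rim (3 mm thick), top face 26 mm above the worktop. Half-way between the five pockets are ribs 10 mm high, 4 mm thick, 77 to 147 mm from the axis.
- knob (a point): middle of the red bar grip that turns the disc: on the axis, above the hood roof, 84 mm above the worktop. Bar 60 mm long (along this point's own x, which points over pocket 0), 18 mm thick, 22 mm high (73 to 95 mm above the worktop), over a black collar of radius 13 mm (68 to 74 mm).
- pocket_0 (a point): centre of pocket 0 (dark 86 x 80 mm rubber pad) on the disc's top face, 104 mm from the axis, at 0 degrees anticlockwise from the disc's own x; turns with the disc. The rubber carries the models along when the disc is turned smoothly.
- pocket_1 (a point): centre of pocket 1 (dark 86 x 80 mm rubber pad) on the disc's top face, 104 mm from the axis, at 72 degrees anticlockwise from the disc's own x; turns with the disc. The rubber carries the models along when the disc is turned smoothly.
- pocket_2 (a point): centre of pocket 2 (dark 86 x 80 mm rubber pad) on the disc's top face, 104 mm from the axis, at 144 degrees anticlockwise from the disc's own x; turns with the disc. The rubber carries the models along when the disc is turned smoothly.
- pocket_3 (a point): centre of pocket 3 (dark 86 x 80 mm rubber pad) on the disc's top face, 104 mm from the axis, at 216 degrees anticlockwise from the disc's own x; turns with the disc. The rubber carries the models along when the disc is turned smoothly.
- pocket_4 (a point): centre of pocket 4 (dark 86 x 80 mm rubber pad) on the disc's top face, 104 mm from the axis, at 288 degrees anticlockwise from the disc's own x; turns with the disc. The rubber carries the models along when the disc is turned smoothly.
- rack: fixed wooden rack: base bar 70 x 280 x 10 mm lying along its own y, with three posts. Origin on the worktop under its centre; z up.
- post_0 (a point): centre of the cork-covered top of post 0 of the rack, 43 mm above the worktop; the top is 40 (own x) x 44 (own y) mm, narrower than a model. Posts stand 110 mm apart along the rack's y, so models go with their long direction along the row and are gripped across it.
- post_1 (a point): centre of the cork-covered top of post 1 of the rack, 43 mm above the worktop; the top is 40 (own x) x 44 (own y) mm, narrower than a model. Posts stand 110 mm apart along the rack's y, so models go with their long direction along the row and are gripped across it.
- post_2 (a point): centre of the cork-covered top of post 2 of the rack, 43 mm above the worktop; the top is 40 (own x) x 44 (own y) mm, narrower than a model. Posts stand 110 mm apart along the rack's y, so models go with their long direction along the row and are gripped across it.
- burs: bystander: wooden block with burs, 36 x 70 x 58 mm, origin under its centre.
- tape: bystander: yellow roll of tape, 55 mm across, 19 mm high, origin under its centre.
- cup: bystander: yellow cup, 72 mm across, 62 mm high, origin under its centre.

How it is judged:
By the outcome, as a careful person would: the job done as asked, in the order asked, and still so for the second after the job is handed in, with the robot touching nothing.
Of blue_a, blue_b, blue_c, blue_d only 2 to 3 are there at a start; the rules pass over those that are not, and their reading is None.
At some moment in a run one of white may be knocked a few centimetres aside while the robot is not near it.
Once in a run the grip may slacken for a moment while it holds something.
It also fails if it takes over 210 s, if anything falls off the work surface, if the arm or the gripper's body presses on something with over 40 N, if the wrist force passes 120 N, or if a joint passes its speed limit or range.

## Robot

A 6-joint arm with a two-finger parallel gripper is mounted at the origin on a cart in front of the work surface, level with it; the furniture and walls round the work are solid. World frame = base frame: x ahead of the robot, y to its left, z up, the work surface at z = 0. Lengths are in m, angles in rad, forces in N, time in s.
With the tool pointing down it reaches from about 0.35 to 0.775 m from the base axis. Payload 5.5 kg.
Tool frame: the origin (TCP) lies at the very end of the fingers, on their centre line; the grasp point (between the pads) lies 19 mm behind it; z points along the fingers, x is the direction in which the jaws open and shut, and the axes are right-handed (so a half turn about z gives the same grasp; the last joint's range is limited). The gripper opens to 85 mm and grips with 20 to 120 N. Pads are 22 mm wide; open, the fingers measure 114 mm over their backs; the gripper's body (76 mm by 85 mm) begins 54 mm behind the grasp point. The pads swing forward as they close: fully open they stand 13 mm farther back than shut.
Start: joints at [1.191, 0.313, 0.046, 1.304, 0, 1.431], TCP at [0.137, 0.559, 0.231] pointing down, gripper open.
Joint ranges: [-2.76, 2.76], [-0.86, 1.69], [-1.03, 1.26], [-2.2, 2.34], [-1.47, 1.5], [-3.14, 3.14]. Speed limits (rad/s): [2.57, 2.57, 3.14, 3.14, 3.14, 3.14].

## Interface

Orientations are given as a unit quaternion [w, x, y, z].
In Python, from workcell import env gives the robot as it stands.
- The arm moves only by the shell command python3 -m inch 'ROWS' [FORCE]. ROWS is JSON, a list of rows, each a list of 7 numbers: the turn, a rotation vector about the tool's x, y, z each as a share of 8 degrees, from -1 to 1, then the shift along the tool's x, y, z each as a share of 0.05 m, from -1 to 1, then the closure, from 0 (fully open) to 1 (shut). A call has 1 to 12 rows; each row shifts and turns the commanded pose from where the row before left it, along the tool's axes as they then stand; what a row does not reach is not made up. A row lasts 1/10 s, in which the tool goes at most 50 mm and 8.59 degrees, less where a joint would pass 70% of its speed; a pose out of reach is approached as far as the arm can. A call with a number of a shift or a turn outside -1 to 1 is refused whole. A call with a gripper value outside its range is refused whole. The fingers move at their own pace and stop on an object; FORCE is the grip in N (left out, the last holds). Time passes only in rows, so rows that do not move let the fingers close. It gives the time, the measured TCP pose, the force and the opening at its end, in the units of the state.
- env.get_state(): the state, without advancing time (a new reading comes with each control period).
- env.read_camera(name): name is "scene" or "top" or "wrist"; returns the picture (400x640x3 uint8, red, green, blue); there is no depth.
- env.calibration(name): a dict with "fx", "fy", "cx", "cy" (pixels), "k1" (the pictures are not rectified: a ray, as slopes to the right and down, at radius r is drawn at 1 + k1 r^2 times it, then the intrinsics apply), "rvec" (rotation vector, rad) and "tvec" (3), from world to camera coordinates, as OpenCV has them; the wrist camera has in their place "hand_eye" (4x4, takes a point from camera to tool coordinates, whose origin is the TCP and whose axes are the tool frame's). Camera axes: x right, y down, z forward; pixel columns grow to the right and rows downward; lengths in m; the calibration is good to about 2 mm. A picture is of the moment at which its call begins: read the wrist's pose just before it. calibration takes no time and is no camera call.
- env.hand_in(): hands the job in, once; it reports no verdict.
The state is a dict: "clock": time; "joint_pos": joint angles; "qvel": joint speeds; "tau": joint torques, N m; "tcp_pos": TCP position; "orientation": TCP orientation; "wrist_force": force on the tool from outside, world axes, zero at the start; "ft_torque": the same for the moment, N m; "finger_gap": finger opening in m.
Only numpy, scipy, OpenCV 4.12 (cv2) and the standard library are available. Lean on these libraries where they do the work, as an engineer would, in place of code of your own. Each camera call takes 0.05 s, during which the arm holds its last target.

## Working session

There is one attempt and no reset: what is moved stays moved. The work goes in short steps, Python scripts to look and compute and a shell command to move; the robot and the scene stay as the last step left them, time stands still between calls to the robot, and variables do not carry over. Pictures are saved under pics/ and viewed, and the job is handed in when it is done.

```bash
ls; mkdir -p pics; python3 - <<'E'
from workcell import env
import cv2
print(env.get_state())
for n in ("scene","top","wrist"):
    print(n,env.calibration(n))
    cv2.imwrite(f"pics/{n}0.png",env.read_camera(n)[:,:,::-1])
E
```

```text
pics
{'clock': 0.0, 'joint_pos': array([1.19141425e+00, 3.14042084e-01, 4.49520879e-02, 1.30361979e+00,
       2.00126836e-05, 1.43118843e+00]), 'qvel': array([ 3.81044224e-04, -5.79931461e-04, -1.72600734e-03,  1.74672315e-03,
        2.32544235e-03, -3.26254793e-05]), 'tau': array([-3.64337839e-04, -4.80622065e+01,  2.98535371e+01,  1.93651300e-02,
        1.44396716e-05,  1.35828739e-05]), 'tcp_pos': array([0.13636174, 0.5580491 , 0.23037419]), 'orientation': array([ 4.71617872e-04,  7.86600964e-01,  6.17460936e-01, -8.32469372e-04]), 'wrist_force': array([0.10920016, 0.08803749, 0.86273147]), 'ft_torque': array([-0.06765005,  0.01396335, -0.03133457]), 'finger_gap': 0.08549940702771715}
scene {'fx': 469.89217967071886, 'fy': 469.89217967071886, 'cx': 318.3347824260289, 'cy': 198.98314226472706, 'k1': 0.007466453848462741, 'rvec': array([ 2.11130727, -0.83259036,  0.37637914]), 'tvec': array([-0.30660263,  0.35678098,  0.73081223])}
top {'fx': 397.44167183161653, 'fy': 397.44167183161653, 'cx': 320.39526074533535, 'cy': 199.11320179396017, 'k1': -0.010112498707250539, 'rvec': array([ 2.16578139, -2.1706637 ,  0.05296771]), 'tvec': array([0.17608571, 0.54886894, 0.91316368])}
wrist {'fx': 328.7615165765736, 'fy': 328.7615165765736, 'cx': 315.4927336323079, 'cy': 201.68468426432807, 'k1': 0.021152222567779506, 'hand_eye': array([[ 9.99999989e-01, -1.29719314e-04,  7.49272541e-05,
        -7.64566171e-05],
       [ 1.01941386e-04,  9.55761407e-01,  2.94143030e-01,
        -7.43956397e-02],
       [-1.09768610e-04, -2.94143019e-01,  9.55761410e-01,
        -1.41824682e-01],
       [ 0.00000000e+00,  0.00000000e+00,  0.00000000e+00,
         1.00000000e+00]])}
```

View pics/scene0.png

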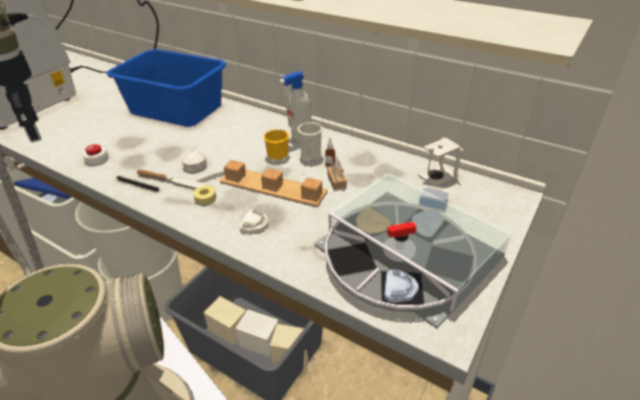

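View pics/top0.png

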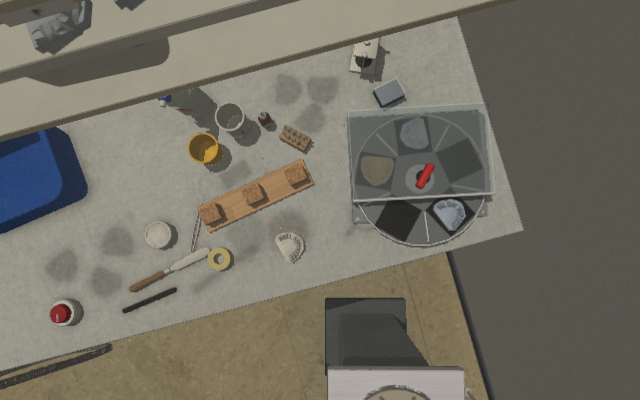

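View pics/wrist0.png

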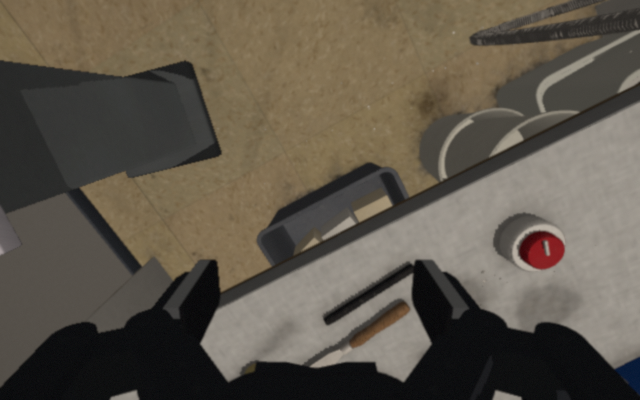

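```bash
cat > h.py <<'E'
from workcell import env
import numpy as np, cv2
from scipy.spatial.transform import Rotation as R
def undist(c,uv):
    uv=np.atleast_2d(np.asarray(uv,float))
    K=np.array([[c['fx'],0,c['cx']],[0,c['fy'],c['cy']],[0,0,1]])
    return cv2.undistortPoints(uv[:,None],K,np.array([c['k1'],0,0,0.]))[:,0]
def pose(n,st=None):
    c=env.calibration(n)
    if n=='wrist':
        st=st or env.get_state(); q=st['orientation']
        Rt=R.from_quat([q[1],q[2],q[3],q[0]]).as_matrix(); H=np.array(c['hand_eye'])
        return c,Rt@H[:3,:3],Rt@H[:3,3]+st['tcp_pos']
    Rm=cv2.Rodrigues(c['rvec'])[0]
    return c,Rm.T,-Rm.T@c['tvec']
def onplane(n,uv,z,st=None):
    c,Rc,o=pose(n,st); s=undist(c,uv)
    d=np.c_[s,np.ones(len(s))]@Rc.T
    return o+d*((z-o[2])/d[:,2])[:,None]
def proj(n,X,st=None):
    c,Rc,o=pose(n,st); X=np.atleast_2d(X)
    K=np.array([[c['fx'],0,c['cx']],[0,c['fy'],c['cy']],[0,0,1]])
    rv=cv2.Rodrigues(Rc.T)[0]
    return cv2.projectPoints(X.astype(float),rv,-Rc.T@o,K,np.array([c['k1'],0,0,0.]))[0][:,0]
def snap(n,name):
    st=env.get_state(); im=env.read_camera(n)[:,:,::-1].copy(); cv2.imwrite(f'pics/{name}.png',im); return im,st
def crop(im,x0,y0,x1,y1,k,name):
    c=cv2.resize(im[y0:y1,x0:x1],None,fx=k,fy=k,interpolation=cv2.INTER_CUBIC); cv2.imwrite(f'pics/{name}.png',c)
def yaw():
    q=env.get_state()['orientation']; M=R.from_quat([q[1],q[2],q[3],q[0]]).as_matrix(); return np.arctan2(M[1,0],M[0,0])
E
python3 - <<'E'
from h import *
im=cv2.imread('pics/top0.png')
crop(im,335,95,505,255,4,'t_stand'); crop(im,190,120,330,270,4,'t_rack')
print(pose('top')[2], pose('scene')[2])
E
```

```text
[0.47688237 0.1482767  0.95745936] [-2.81053693e-05 -4.74923803e-01  7.27895409e-01]
```

View pics/t_stand.png

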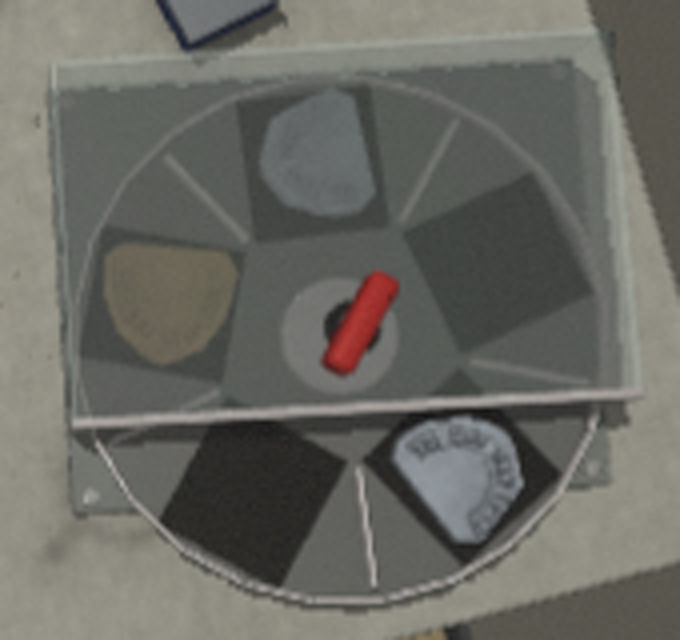

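View pics/t_rack.png

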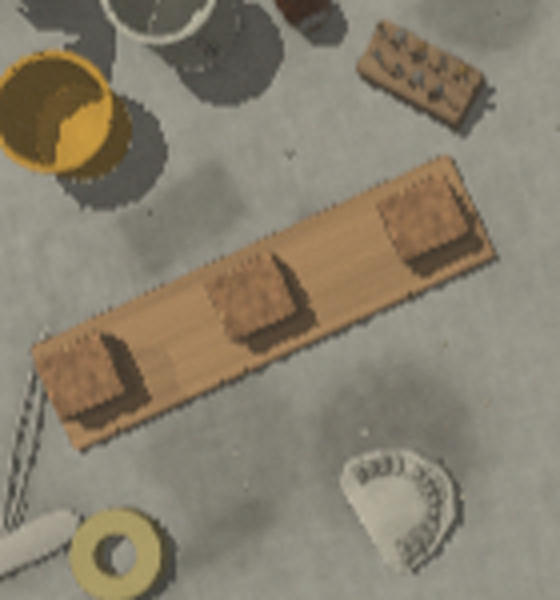

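```bash
python3 - <<'E'
from h import *
im=cv2.imread('pics/top0.png')
f=lambda pts,x0=335,y0=95:np.array(pts)/4+[x0,y0]-0.375
np.set_printoptions(precision=4,suppress=True)
fr=onplane('top',f([(75,425),(640,393),(605,35),(55,65)]),.065); print('hood',fr, np.linalg.norm(fr[0]-fr[1]))
d=fr[0]-fr[1]; print('yaw front edge', np.arctan2(-d[0],d[1])) # y dir
rim=onplane('top',f([(97,440),(280,592),(375,600),(470,572),(595,415)]),.034)
A=np.c_[2*rim[:,:2],np.ones(len(rim))]; s=np.linalg.lstsq(A,(rim[:,:2]**2).sum(1),rcond=None)[0]
print('rim c',s[:2],np.sqrt(s[2]+s[:2]@s[:2]))
b,g,r=[im[:,:,i].astype(int) for i in range(3)]
m=((r>120)&(r-g>80)&(r-b>80)).astype(np.uint8); m[:,:340]=0
ys,xs=np.where(m); print(len(xs)); (c,wh,a)=cv2.minAreaRect(np.c_[xs,ys].astype(np.float32)); print('knob px',c,wh,a,(xs.mean(),ys.mean()))
box=cv2.boxPoints((c,wh,a)); print(onplane('top',box,.095), onplane('top',[c,(xs.mean(),ys.mean())],.095))
# posts
for p in [(85,375),(252,297),(428,218)]: pass
post=onplane('top',f([(83,377),(252,297),(428,217)],190,120),.043); print('posts',post)
base=onplane('top',f([(33,347),(450,155),(497,257),(82,450)],190,120),.010); print('base',base,base.mean(0))
w=onplane('top',f([(345,475),(405,572),(462,500),(400,450)],190,120),.014); print('white',w)
bl=onplane('top',f([(393,458),(468,545),(522,470),(450,415)]),.050);print('blue1',bl)
E
```

```text
hood [[ 0.5418  0.0995  0.065 ]
 [ 0.5587 -0.2154  0.065 ]
 [ 0.7631 -0.203   0.065 ]
 [ 0.7484  0.1094  0.065 ]] 0.3154049476489286
yaw front edge 0.053544043678242545
rim c [ 0.5952 -0.0562] 0.15319046080305485
175
knob px (424.8948974609375, 174.9426727294922) (6.943356513977051, 25.219545364379883) 28.610462188720703 (np.float64(424.9142857142857), np.float64(174.92))
[[ 0.5752 -0.0344  0.095 ]
 [ 0.6236 -0.0615  0.095 ]
 [ 0.6162 -0.0745  0.095 ]
 [ 0.5679 -0.0474  0.095 ]] [[ 0.5957 -0.0544  0.095 ]
 [ 0.5957 -0.0544  0.095 ]]
posts [[0.5142 0.4299 0.043 ]
 [0.5605 0.3318 0.043 ]
 [0.6068 0.2295 0.043 ]]
base [[0.5338 0.4709 0.01  ]
 [0.6491 0.2193 0.01  ]
 [0.5871 0.1909 0.01  ]
 [0.4718 0.4398 0.01  ]] [0.5604 0.3302 0.01  ]
white [[0.457  0.2809 0.014 ]
 [0.4    0.2449 0.014 ]
 [0.4422 0.2114 0.014 ]
 [0.4717 0.2482 0.014 ]]
blue1 [[ 0.5236 -0.0813  0.05  ]
 [ 0.4743 -0.1223  0.05  ]
 [ 0.5166 -0.1538  0.05  ]
 [ 0.5479 -0.1141  0.05  ]]
```

```bash
cat >> h.py <<'E'
def plan(x,y,z,yawdeg):
    """needed turn (units of 8deg about tool axes) and shift (units 0.05 m) in current tool axes"""
    st=env.get_state(); q=st['orientation']; M=R.from_quat([q[1],q[2],q[3],q[0]]).as_matrix()
    t=np.radians(yawdeg); T=np.array([[np.cos(t),np.sin(t),0],[np.sin(t),-np.cos(t),0],[0,0,-1]])
    rv=R.from_matrix(M.T@T).as_rotvec(degrees=True)/8
    d=np.array([x,y,z])-st['tcp_pos']
    print('clk %.2f tcp'%st['clock'],st['tcp_pos'].round(4),'yaw %.2f'%np.degrees(np.arctan2(M[1,0],M[0,0])),'gap %.4f'%st['finger_gap'],'j6 %.2f'%st['joint_pos'][5])
    print('turn',rv.round(3),'shift now-axes',(M.T@d/.05).round(3),'shift after-turn axes',(T.T@d/.05).round(3))
E
python3 -c "
from h import *
plan(.5955,-.0555,.20,60.7)"
```

```text
clk 0.15 tcp [0.1364 0.5582 0.2306] yaw 76.26 gap 0.0858 j6 1.43
turn [-0.     0.01   1.945] shift now-axes [-9.742 11.834  0.623] shift after-turn axes [-6.21  14.014  0.612]
```

```bash
python3 -m inch '[[0,0,0.97,0,0,0,0],[0,0,0.97,0,0,0,0],[0,0,0,-0.2,0.4,0,0],[0,0,0,-0.345,0.78,0.03,0],[0,0,0,-0.345,0.78,0.03,0],[0,0,0,-0.345,0.78,0.03,0],[0,0,0,-0.345,0.78,0.03,0],[0,0,0,-0.345,0.78,0.03,0],[0,0,0,-0.345,0.78,0.03,0],[0,0,0,-0.345,0.78,0.03,0],[0,0,0,-0.345,0.78,0.03,0],[0,0,0,-0.345,0.78,0.03,0]]'
python3 -c "
from h import *
plan(.5955,-.0555,.20,60.7)"
```

```text
clock: 1.35
tcp_pos: [0.3801, 0.2315, 0.2177]
orientation: [-0.0, 0.863, 0.506, 0.0]
wrist_force: [0.5, 0.5, 0.7]
finger_gap: 0.0854
clk 1.35 tcp [0.3801 0.2315 0.2177] yaw 60.74 gap 0.0854 j6 0.88
turn [ 0.    -0.002  0.005] shift now-axes [-2.903  6.564  0.354] shift after-turn axes [-2.898  6.566  0.354]
```

```bash
python3 -m inch '[[0,0,0,-0.345,0.78,0.04,0],[0,0,0,-0.345,0.78,0.04,0],[0,0,0,-0.345,0.78,0.04,0],[0,0,0,-0.345,0.78,0.04,0],[0,0,0,-0.345,0.78,0.04,0],[0,0,0,-0.345,0.78,0.04,0],[0,0,0,-0.345,0.78,0.04,0],[0,0,0,-0.3,0.7,0.04,0],[0,0,0,-0.18,0.40,0.04,0],[0,0,0,0,0,0,0]]'
python3 - <<'E'
from h import *
plan(.5955,-.0555,.20,60.7)
im,st=snap('wrist','w1')
E
```

```text
clock: 2.35
tcp_pos: [0.5961, -0.0562, 0.1984]
orientation: [-0.0, 0.864, 0.504, -0.0]
wrist_force: [-0.8, 0.4, -0.2]
finger_gap: 0.0855
clk 2.35 tcp [ 0.5961 -0.0562  0.1984] yaw 60.54 gap 0.0855 j6 0.29
turn [-0.004  0.004 -0.02 ] shift now-axes [ 0.007 -0.018 -0.032] shift after-turn axes [ 0.007 -0.018 -0.032]
```

View pics/w1.png

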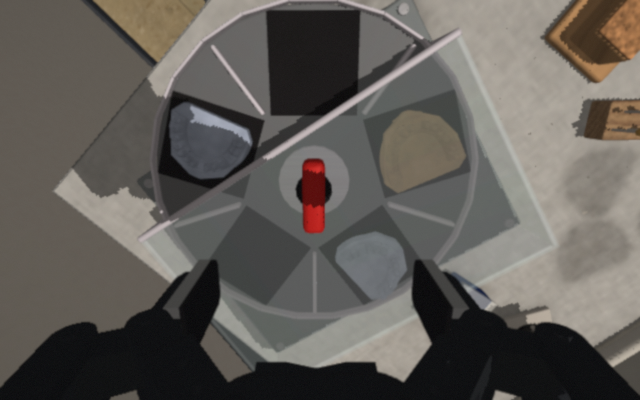

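```bash
python3 - <<'E'
from h import *
np.set_printoptions(precision=4,suppress=True)
st=env.get_state(); im=cv2.imread('pics/w1.png')
b,g,r=[im[:,:,i].astype(int) for i in range(3)]
m=((r>80)&(r-g>60)&(r-b>60)); m[260:]=0
ys,xs=np.where(m); c,wh,a=cv2.minAreaRect(np.c_[xs,ys].astype(np.float32)); print(c,wh,a,xs.min(),xs.max(),ys.min(),ys.max())
# top face ~ bar ends
print(onplane('wrist',[c,(c[0],ys.min()),(c[0],ys.max())],.095,st))
rim=onplane('wrist',[(154,170),(180,75),(290,3),(420,48),(472,150),(440,265)],.034,st)
A=np.c_[2*rim[:,:2],np.ones(len(rim))]; s=np.linalg.lstsq(A,(rim[:,:2]**2).sum(1),rcond=None)[0]
print('rim c',s[:2],np.sqrt(s[2]+s[:2]@s[:2]))
p=onplane('wrist',[(267,10),(359,10),(356,115),(273,113)],.026,st); print(p,p.mean(0)); v=p.mean(0)-[.5955,-.0555,0]; print(np.degrees(np.arctan2(v[1],v[0])),np.hypot(*v[:2]))
h=onplane('wrist',[(458,31),(142,237)],.065,st); print(h); d=h[0]-h[1]; print(np.degrees(np.arctan2(d[1],d[0])))
E
```

```text
(313.4999694824219, 195.99996948242188) (71.99998474121094, 20.999996185302734) 90.0 303 324 160 232
[[ 0.5911 -0.0542  0.095 ]
 [ 0.5666 -0.0403  0.095 ]
 [ 0.6173 -0.069   0.095 ]]
rim c [ 0.5979 -0.0583] 0.15275335799345763
[[ 0.4468 -0.0181  0.026 ]
 [ 0.4849  0.0495  0.026 ]
 [ 0.5596  0.0083  0.026 ]
 [ 0.5205 -0.0576  0.026 ]] [ 0.503  -0.0045  0.026 ]
151.1291602212214 0.10567289210885478
[[ 0.5397  0.0993  0.065 ]
 [ 0.5562 -0.2121  0.065 ]]
93.0343002024529
```

```bash
python3 -m inch '[[0,0,0,0,-0.03,0.5,0],[0,0,0,0,0,0.7,0],[0,0,0,0,0,0.7,0],[0,0,0,0,0,0.5,0],[0,0,0,0,0,0,1],[0,0,0,0,0,0,1],[0,0,0,0,0,0,1],[0,0,0,0,0,0,1],[0,0,0,0,0,0,1],[0,0,0,0,0,0,1],[0,0,0,0,0,0,1],[0,0,0,0,0,0,1]]' 60
```

```text
clock: 3.6
tcp_pos: [0.5929, -0.0564, 0.0823]
orientation: [0.003, 0.863, 0.504, -0.002]
wrist_force: [-7.8, -10.4, 8.9]
finger_gap: 0.016
```

```bash
python3 -m inch '[[0,0,0,-0.04,0,-0.04,1],[0,0,0.15,0,0,0,1],[0,0,0.35,0,0,0,1],[0,0,0.55,0,0,0,1],[0,0,0.7,0,0,0,1],[0,0,0.75,0,0,0,1],[0,0,0.75,0,0,0,1],[0,0,0.65,0,0,0,1],[0,0,0.5,0,0,0,1],[0,0,0.36,0,0,0,1],[0,0,0.2,0,0,0,1],[0,0,0,0,0,0,1]]'; python3 -c "
from h import *
plan(.595,-.055,.08,21)"
```

```text
clock: 4.8
tcp_pos: [0.5936, -0.0558, 0.0824]
orientation: [0.001, 0.983, 0.182, 0.001]
wrist_force: [2.9, -5.0, -3.7]
finger_gap: 0.0163
clk 4.80 tcp [ 0.5936 -0.0558  0.0824] yaw 20.96 gap 0.0163 j6 0.98
turn [ 0.02  -0.007 -0.005] shift now-axes [ 0.031 -0.005  0.048] shift after-turn axes [ 0.031 -0.004  0.048]
```

```bash
python3 -m inch '[[0,0,0,0,0,0,0],[0,0,0,0,0,0,0],[0,0,0,0,0,0,0],[0,0,0,0,0,0,0],[0,0,0,0,0,-0.5,0],[0,0,0,0,0,-0.8,0],[0,0,0,0,0,-0.8,0],[0,0,0,0,0,-0.3,0],[0,0,0,0,0,0,0]]'; python3 -c "
from h import *
im,st=snap('wrist','w2'); im,st=snap('top','t2'); crop(im,335,95,505,255,4,'t2c')
plan(.4897,-.0613,.20,93)"
```

```text
clock: 5.7
tcp_pos: [0.5944, -0.0547, 0.2052]
orientation: [0.001, 0.983, 0.183, 0.003]
wrist_force: [-0.6, -0.2, -0.5]
finger_gap: 0.0856
clk 5.80 tcp [ 0.5924 -0.0544  0.2013] yaw 21.06 gap 0.0854 j6 0.98
turn [-1.000e-03 -1.000e-03 -8.992e+00] shift now-axes [-1.967 -0.61   0.027] shift after-turn axes [-0.03  -2.059  0.027]
```

View pics/w2.png

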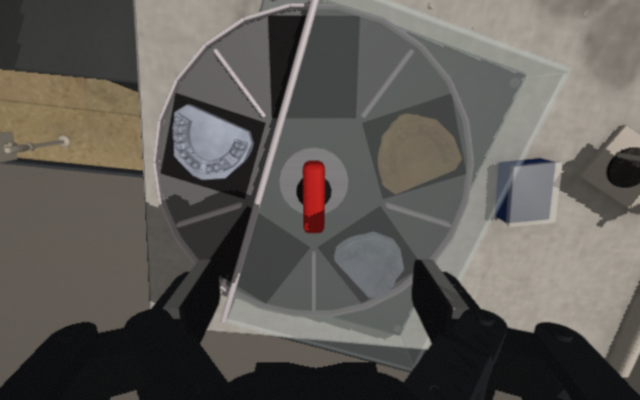

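```bash
python3 -m inch '[[0,0,-0.75,0,0,0,0],[0,0,-0.97,0,0,0,0],[0,0,-0.97,0,0,0,0],[0,0,-0.97,0,0,0,0],[0,0,-0.97,0,0,0,0],[0,0,-0.97,0,0,0,0],[0,0,-0.97,0,0,0,0],[0,0,-0.97,0,0,0,0],[0,0,-0.97,0,0,0,0],[0,0,-0.49,0,-0.6,0,0],[0,0,0,0,-0.8,0,0],[0,0,0,0,-0.65,0,0]]'; python3 -m inch '[[0,0,0,0,0,0,0],[0,0,0,0,0,0,0]]' ; cat >> h.py <<'E'
def bluemask(im):
    b,g,r=[im[:,:,i].astype(int) for i in range(3)]
    return ((b>105)&(b-r>8)).astype(np.uint8)
E
python3 -c "
from h import *
np.set_printoptions(precision=4,suppress=True)
im,st=snap('wrist','w3')
plan(.4897,-.0613,.20,93)"
```

```text
clock: 7.0
tcp_pos: [0.4871, -0.0573, 0.1991]
orientation: [-0.002, 0.688, 0.726, -0.001]
wrist_force: [0.7, -0.8, 0.2]
finger_gap: 0.0855
clock: 7.2
tcp_pos: [0.4892, -0.0577, 0.2006]
orientation: [-0.001, 0.688, 0.726, -0.0]
wrist_force: [0.6, -0.6, 1.6]
finger_gap: 0.0852
clk 7.25 tcp [ 0.4903 -0.0579  0.2009] yaw 93.05 gap 0.0854 j6 -0.33
turn [-0.004 -0.003  0.006] shift now-axes [-0.067 -0.015  0.018] shift after-turn axes [-0.067 -0.015  0.018]
```

View pics/w3.png

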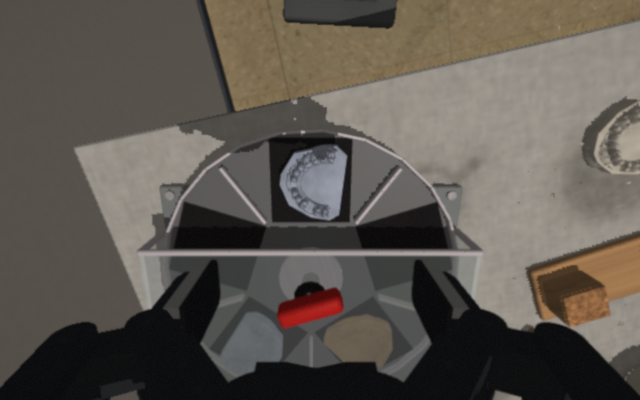

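```bash
cat >> h.py <<'E'
def model(im,st,mask,z,ang,roi,name='wrist'):
    """extents of largest blob in roi, on plane z, along dir ang(deg)=own x and perp"""
    mk=np.zeros_like(mask); x0,y0,x1,y1=roi; mk[y0:y1,x0:x1]=mask[y0:y1,x0:x1]
    cs,_=cv2.findContours(mk,cv2.RETR_EXTERNAL,cv2.CHAIN_APPROX_NONE); c=max(cs,key=cv2.contourArea)[:,0]
    P=onplane(name,c,z,st)[:,:2]
    rect=cv2.minAreaRect(((P-P.mean(0))*1000).astype(np.float32))
    e=np.array([np.cos(np.radians(ang)),np.sin(np.radians(ang))]); f=np.array([-e[1],e[0]])
    a,b=P@e,P@f
    ctr=e*(a.min()+a.max())/2+f*(b.min()+b.max())/2
    print(name,'n',len(c),'ext x %.4f y %.4f'%(np.ptp(a),np.ptp(b)),'ctr',ctr.round(4),'minrect',np.array(rect[1]).round(1),round(rect[2],1),(P.mean(0)+np.array(rect[0])/1000).round(4))
    # widest-parallel analysis: extents for a sweep of angles
    for k in range(-12,13,3):
        t=np.radians(ang+k); ee=np.array([np.cos(t),np.sin(t)]); ff=np.array([-ee[1],ee[0]])
        print(k,round(np.ptp(P@ee)*1000,1),round(np.ptp(P@ff)*1000,1),end=' | ')
    print(); return c
E
python3 -c "
from h import *
st=env.get_state(); im=cv2.imread('pics/w3.png'); m=bluemask(im)
c=model(im,st,m,.045,93,(260,120,370,235))
for p in [(347,145),(342,215)]: print(onplane('wrist',[p],.05,st))
cv2.drawContours(im,[c[:,None]],-1,(0,0,255),1); crop(im,220,100,420,250,4,'w3c')
"
```

```text
wrist n 327 ext x 0.0609 y 0.0699 ctr [ 0.49   -0.0608] minrect [58.3 70.5] 86.8 [ 0.4881 -0.062 ]
-12 60.4 70.9 | -9 59.3 70.5 | -6 58.3 70.5 | -3 59.6 70.3 | 0 60.9 69.9 | 3 62.1 69.6 | 6 63.4 69.2 | 9 64.4 68.7 | 12 65.3 69.1 | 
[[ 0.45198224 -0.03222254  0.05      ]]
[[ 0.51759735 -0.03158863  0.05      ]]
```

View pics/w3c.png

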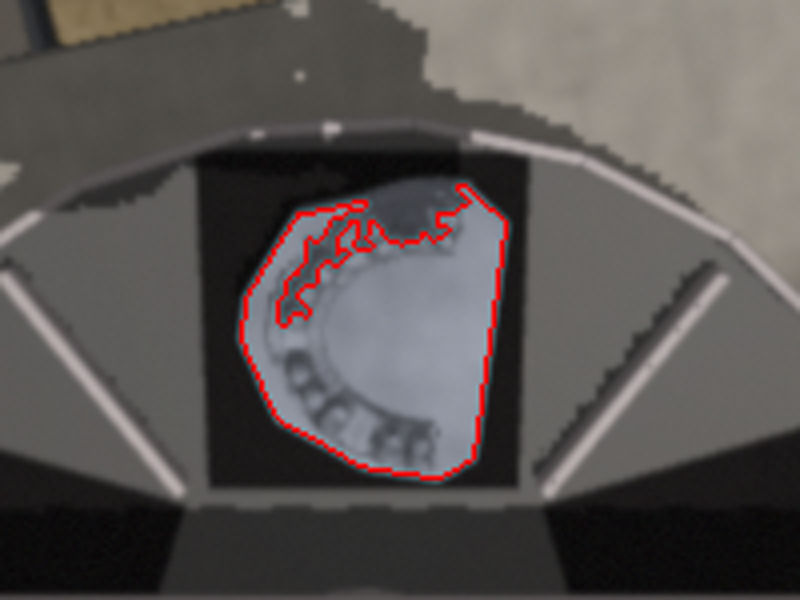

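```bash
python3 -c "
from h import *
np.set_printoptions(precision=4,suppress=True)
st=env.get_state()
f=lambda P:np.array(P)/4+[220,100]-.375
for z in (.03,.045):
  p=onplane('wrist',f([(508,225),(476,462)]),z,st); d=p[0]-p[1]; print(p,np.degrees(np.arctan2(d[1],d[0])))
  P=onplane('wrist',f([(508,225),(465,180),(435,176),(360,195),(300,210),(245,300),(238,335),(278,420),(360,468),(438,482),(476,462)]),z,st)[:,:2]
  for a in (81,84,87,90,93):
    t=np.radians(a);e=np.array([np.cos(t),np.sin(t)]);g=np.array([-e[1],e[0]]);A,B=P@e,P@g
    print(a,np.ptp(A),np.ptp(B),e*(A.min()+A.max())/2+g*(B.min()+B.max())/2)
pad=onplane('wrist',f([(197,155),(528,155),(518,488),(212,488)]),.026,st);print(pad,pad.mean(0))
"
```

```text
[[ 0.4647 -0.0297  0.03  ]
 [ 0.5248 -0.0329  0.03  ]] 176.95998638141154
81 0.06445141404733074 0.07579059529118737 [ 0.49 -0.06]
84 0.06332180419169667 0.07580007254552329 [ 0.4906 -0.0611]
87 0.06206068522251455 0.07622591310049276 [ 0.4915 -0.0622]
90 0.06373882025805057 0.07663082718443215 [ 0.4924 -0.0616]
93 0.06524225161769034 0.07682570149760243 [ 0.4932 -0.0609]
[[ 0.4624 -0.0312  0.045 ]
 [ 0.5196 -0.0343  0.045 ]] 176.9599863814115
81 0.061360235196275606 0.07215557364370356 [ 0.4864 -0.0601]
84 0.06028480298976367 0.07216459635582956 [ 0.487  -0.0612]
87 0.05908416902845642 0.07257001300952548 [ 0.4879 -0.0622]
90 0.06068181838950819 0.0729555068546498 [ 0.4887 -0.0616]
93 0.06211314310429577 0.07314103472656053 [ 0.4895 -0.0609]
[[ 0.4527 -0.1044  0.026 ]
 [ 0.4485 -0.0259  0.026 ]
 [ 0.5327 -0.0212  0.026 ]
 [ 0.5369 -0.0997  0.026 ]] [ 0.4927 -0.0628  0.026 ]
```

```bash
python3 -c "
from h import *
plan(.490,-.0617,.025,87)"
```

```text
clk 7.25 tcp [ 0.4903 -0.0579  0.2009] yaw 93.05 gap 0.0854 j6 -0.33
turn [-0.005 -0.003  0.756] shift now-axes [-0.077 -0.007  3.518] shift after-turn axes [-7.600e-02 -1.000e-03  3.518e+00]
```

```bash
python3 -m inch '[[0,0,0.756,0,0,0,0],[0,0,0,-0.076,0,0.4,0],[0,0,0,0,0,0.7,0],[0,0,0,0,0,0.7,0],[0,0,0,0,0,0.7,0],[0,0,0,0,0,0.4,0],[0,0,0,0,0,0.3,0],[0,0,0,0,0,0.2,0],[0,0,0,0,0,0.118,0],[0,0,0,0,0,0,0],[0,0,0,0,0,0,0]]'; python3 -c "
from h import *
plan(.490,-.0617,.025,87); snap('wrist','w4')"
```

```text
clock: 8.35
tcp_pos: [0.4907, -0.0619, 0.0263]
orientation: [0.0, 0.725, 0.688, 0.0]
wrist_force: [0.3, -0.2, -1.0]
finger_gap: 0.0855
clk 8.35 tcp [ 0.4907 -0.0619  0.0263] yaw 87.02 gap 0.0855 j6 -0.24
turn [0.007 0.001 0.002] shift now-axes [ 0.003 -0.015  0.026] shift after-turn axes [ 0.003 -0.015  0.026]
```

View pics/w4.png

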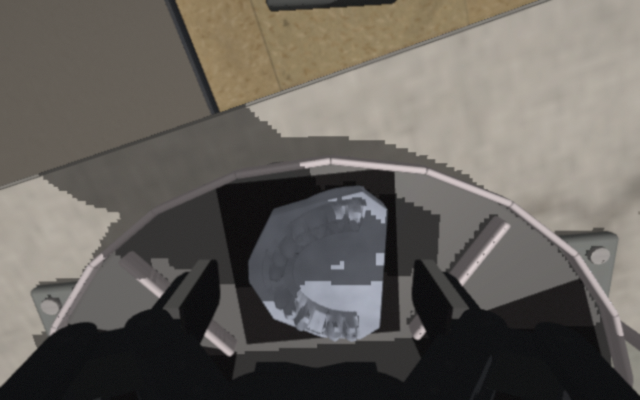

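```bash
python3 -m inch '[[0,0,0,0,0,0,1],[0,0,0,0,0,0,1],[0,0,0,0,0,0,1],[0,0,0,0,0,0,1],[0,0,0,0,0,0,1],[0,0,0,0,0,0,1],[0,0,0,0,0,0,1],[0,0,0,0,0,0,1],[0,0,0,0,0,0,1],[0,0,0,0,0,0,1]]' 60; python3 -c "
from h import *
plan(.490,-.0617,.16,87); snap('wrist','w5')"
```

```text
clock: 9.4
tcp_pos: [0.4906, -0.0618, 0.0272]
orientation: [0.001, 0.725, 0.689, 0.001]
wrist_force: [-2.4, 0.5, 7.4]
finger_gap: 0.0576
clk 9.40 tcp [ 0.4906 -0.0618  0.0272] yaw 87.03 gap 0.0576 j6 -0.24
turn [0.013 0.001 0.004] shift now-axes [ 1.000e-03 -7.000e-03 -2.656e+00] shift after-turn axes [ 1.000e-03 -1.200e-02 -2.656e+00]
```

View pics/w5.png

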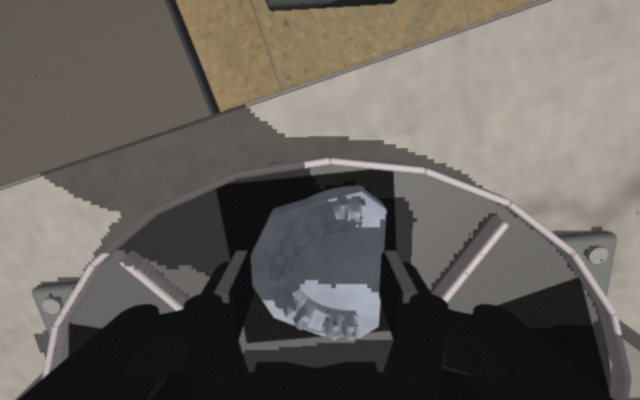

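```bash
python3 -c "
from h import *
st=env.get_state(); print(proj('wrist',[[.4906+dx,-.0618+.03*s,z] for z in (.033,.05) for s in (-1,1) for dx in (-.011,.011)],st))"
python3 -m inch '[[0,0,0,0,0,-0.2,1],[0,0,0,0,0,-0.5,1],[0,0,0,0,0,-0.8,1],[0,0,0,0,0,-0.8,1],[0,0,0,0,0,-0.8,1],[0,0,0,0,0,-0.2,1]]';python3 -c "
from h import *
plan(.5605,.3318,.16,24.8); snap('wrist','w6')"
```

```text
[[248.47125508 250.50055032]
 [253.62162932 292.94452996]
 [381.13288464 244.20435803]
 [380.87280002 287.15893254]
 [240.22488337 268.96806735]
 [246.33124953 315.58896393]
 [389.24335582 262.01697801]
 [388.60686964 309.2631276 ]]
clock: 10.05
tcp_pos: [0.4924, -0.0624, 0.1963]
orientation: [0.004, 0.725, 0.688, 0.002]
wrist_force: [1.1, -0.1, -1.4]
finger_gap: 0.0577
clk 10.05 tcp [ 0.4924 -0.0624  0.1963] yaw 87.01 gap 0.0577 j6 -0.24
turn [ 0.059 -0.02   7.777] shift now-axes [7.946 0.944 0.719] shift after-turn axes [ 4.544 -6.586  0.726]
```

View pics/w6.png

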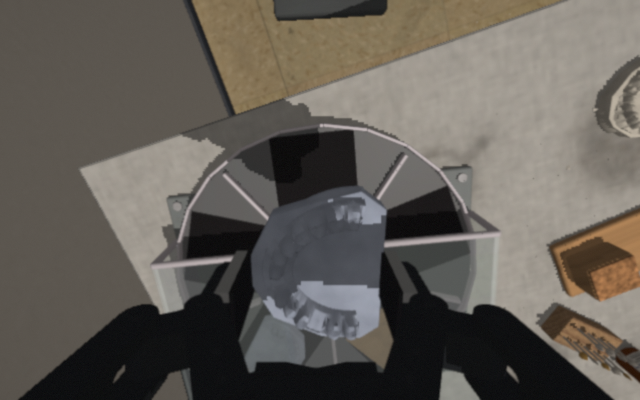

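```bash
python3 -c "
from h import *
im=cv2.imread('pics/t2.png')
crop(im,410,190,470,245,12,'t2b')
m=bluemask(im)
for z in (.03,.045): model(im,None,m,z,87,(400,190,480,250),'top')
"
```

```text
top n 148 ext x 0.0586 y 0.0678 ctr [ 0.4908 -0.0614] minrect [57.6 67.3] 89.0 [ 0.4912 -0.0617]
-12 64.0 69.4 | -9 62.9 69.2 | -6 61.6 68.9 | -3 60.2 68.5 | 0 58.6 67.8 | 3 58.2 67.1 | 6 59.9 67.0 | 9 61.5 66.8 | 12 62.9 66.9 | 
top n 148 ext x 0.0577 y 0.0667 ctr [ 0.4905 -0.058 ] minrect [56.6 66.2] 89.0 [ 0.491  -0.0583]
-12 62.9 68.2 | -9 61.9 68.1 | -6 60.6 67.8 | -3 59.2 67.4 | 0 57.7 66.7 | 3 57.3 66.0 | 6 59.0 65.9 | 9 60.5 65.7 | 12 61.9 65.9 |
```

View pics/t2b.png

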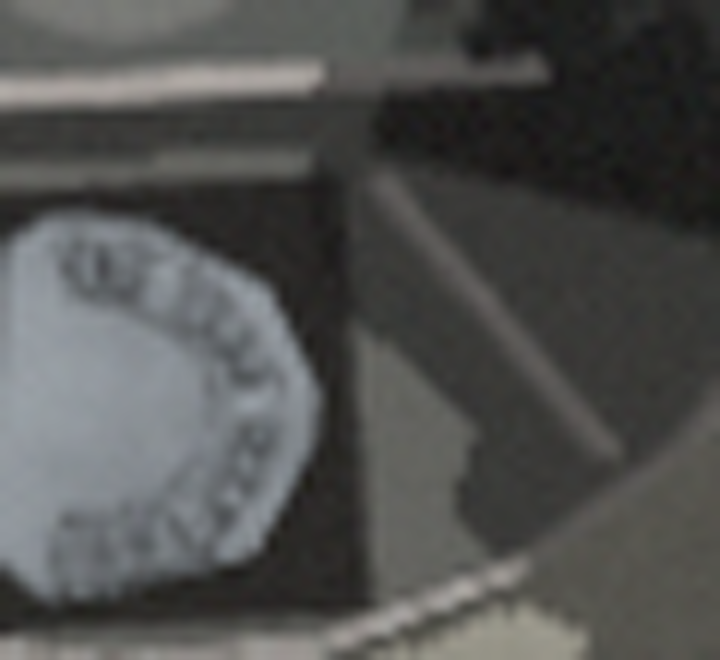

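```bash
python3 -m inch '[[0,0,0,0.4,0,0,1],[0,0,0.7,0.7,0,0,1],[0,0,0.8,0.7,0.3,0,1],[0,0,0.8,0.6,0.3,0,1],[0,0,0.8,0.4,0.2,0,1],[0,0,0.8,0.4,0,0,1],[0,0,0.8,0.4,0,0,1],[0,0,0.8,0.3,0,0,1],[0,0,0.8,0,0,0,1],[0,0,0.8,0,0,0,1],[0,0,0.47,0,0,0,1],[0,0,0,0,0,0,1]]';python3 -c "
from h import *
plan(.6066,.2311,.2,24.8)"
```

```text
clock: 11.3
tcp_pos: [0.5812, 0.1113, 0.1894]
orientation: [-0.0, 0.973, 0.229, -0.001]
wrist_force: [-0.0, 0.8, -0.4]
finger_gap: 0.0574
clk 11.30 tcp [0.5812 0.1113 0.1894] yaw 26.45 gap 0.0574 j6 1.16
turn [-0.008  0.017  0.207] shift now-axes [ 1.521 -1.92  -0.214] shift after-turn axes [ 1.465 -1.963 -0.213]
```

```bash
python3 -m inch '[[0,0,0.2,0,0,-0.2,1],[0,0,0,0.3,-0.4,0,1],[0,0,0,0.46,-0.6,0,1],[0,0,0,0.4,-0.6,0,1],[0,0,0,0.3,-0.36,0,1],[0,0,0,0,0,0,1],[0,0,0,0,0,0,1]]';python3 -c "
from h import *
plan(.6066,.2311,.2,24.8); snap('wrist','w7')"
```

```text
clock: 12.0
tcp_pos: [0.607, 0.2312, 0.2009]
orientation: [0.0, 0.976, 0.216, -0.0]
wrist_force: [0.5, -0.1, -0.8]
finger_gap: 0.0584
clk 12.00 tcp [0.607  0.2312 0.2009] yaw 24.92 gap 0.0584 j6 1.38
turn [0.001 0.003 0.016] shift now-axes [-0.007 -0.002  0.018] shift after-turn axes [-0.007 -0.001  0.018]
```

View pics/w7.png

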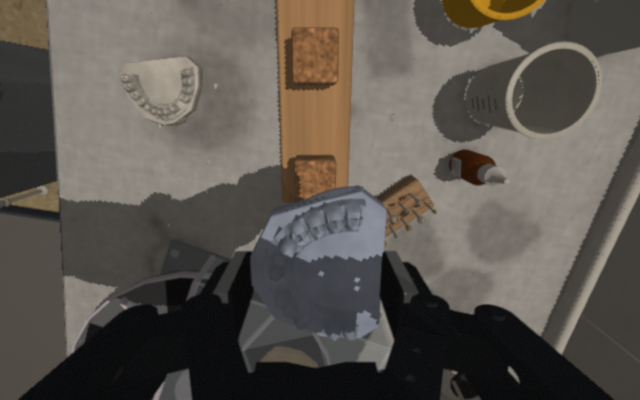

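```bash
python3 -c "
from h import *
im=cv2.imread('pics/w7.png'); crop(im,270,0,370,210,4,'w7c')"
```

```text
(no output)
```

View pics/w7c.png

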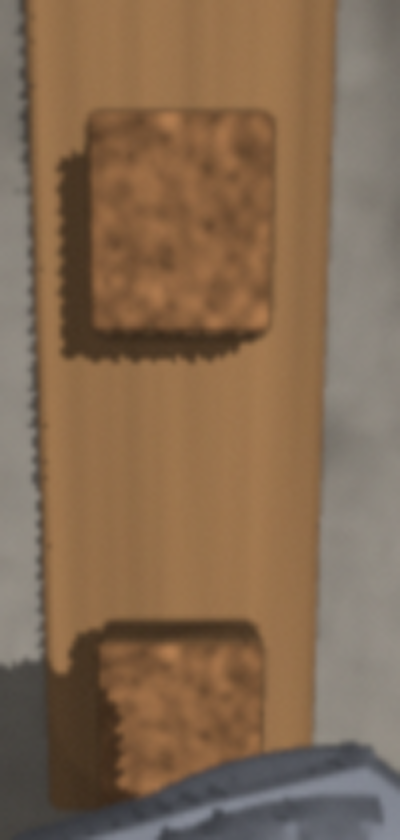

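```bash
python3 -c "
from h import *
np.set_printoptions(precision=4,suppress=True)
st=env.get_state()
f=lambda P:np.array(P)/4+[270,0]-.375
p=onplane('wrist',f([(88,108),(275,108),(271,334),(93,334)]),.043,st); print(p,p.mean(0))
d=p[1]-p[0]; print(np.linalg.norm(d),np.degrees(np.arctan2(d[1],d[0])),np.linalg.norm(p[1]-p[2]))
q=onplane('wrist',f([(101,637),(265,637)]),.043,st);print(q, q.mean(0)+.022*np.array([.42,-.908,0]))
b=onplane('wrist',f([(25,30),(50,780),(335,10),(313,730)]),.010,st); d1=b[0]-b[1];d2=b[2]-b[3];print([np.degrees(np.arctan2(x[1],x[0])) for x in (d1,d2)],b)
for P in ((p.mean(0)),): print(P)
plan(p.mean(0)[0],p.mean(0)[1],.12,24.8)
"
```

```text
[[0.5343 0.342  0.043 ]
 [0.5689 0.358  0.043 ]
 [0.5871 0.3189 0.043 ]
 [0.5525 0.3029 0.043 ]] [0.5607 0.3305 0.043 ]
0.038124269578595764 24.857575710016278 0.043114453071011
[[0.5804 0.244  0.043 ]
 [0.6145 0.2598 0.043 ]] [0.6067 0.2319 0.043 ]
[np.float64(114.91116580792946), np.float64(114.88577578223098)] [[0.5109 0.355  0.01  ]
 [0.5839 0.1977 0.01  ]
 [0.5717 0.3875 0.01  ]
 [0.6407 0.2389 0.01  ]]
[0.5607 0.3305 0.043 ]
clk 12.05 tcp [0.607  0.2305 0.201 ] yaw 24.86 gap 0.0585 j6 1.38
turn [0.002 0.003 0.008] shift now-axes [ 0.002 -2.203  1.619] shift after-turn axes [-0.001 -2.203  1.619]
```

```bash
python3 -m inch '[[0,0,0,0,-0.3,0,1],[0,0,0,0,-0.5,0,1],[0,0,0,0,-0.6,0,1],[0,0,0,0,-0.5,0.3,1],[0,0,0,0,-0.3,0.5,1],[0,0,0,0,0,0.7,1],[0,0,0,0,0,0.6,1],[0,0,0,0,0,0.4,1],[0,0,0,0,0,0.3,1],[0,0,0,0,0,0.2,1],[0,0,0,0,0,0,1],[0,0,0,0,0,0,1]]';python3 -c "
from h import *
plan(.5607,.3305,.046,24.87)"
```

```text
clock: 13.25
tcp_pos: [0.5612, 0.3307, 0.0516]
orientation: [-0.0, 0.977, 0.215, 0.0]
wrist_force: [-0.5, 0.1, 0.2]
finger_gap: 0.0578
clk 13.25 tcp [0.5612 0.3307 0.0516] yaw 24.83 gap 0.0578 j6 1.55
turn [-0.001 -0.005 -0.005] shift now-axes [-0.011 -0.001  0.112] shift after-turn axes [-0.011 -0.001  0.112]
```

```bash
python3 -m inch '[[0,0,0,-0.01,0,0.06,1],[0,0,0,0,0,0.05,1],[0,0,0,0,0,0.03,1],[0,0,0,0,0,0,1],[0,0,0,0,0,0,1]]';python3 -c "
from h import *
plan(.5607,.3305,.0445,24.87); snap('scene','s8')"
```

```text
clock: 13.75
tcp_pos: [0.5607, 0.3306, 0.0444]
orientation: [-0.0, 0.977, 0.215, 0.0]
wrist_force: [-0.3, -0.8, 1.4]
finger_gap: 0.0578
clk 13.75 tcp [0.5607 0.3306 0.0444] yaw 24.86 gap 0.0578 j6 1.55
turn [-0.    -0.005 -0.002] shift now-axes [-0.001  0.002 -0.002] shift after-turn axes [-0.001  0.002 -0.002]
```

```bash
python3 -m inch '[[0,0,0,0,0,0.02,1],[0,0,0,0,0,0,1],[0,0,0,0,0,0,1]]'
```

```text
clock: 14.1
tcp_pos: [0.5607, 0.3306, 0.0443]
orientation: [-0.0, 0.977, 0.215, 0.001]
wrist_force: [-2.0, -0.6, 9.1]
finger_gap: 0.0579
```

Seated (force up, TCP no lower). Release and retreat.

```bash
python3 -m inch '[[0,0,0,0,0,-0.01,0.28],[0,0,0,0,0,0,0.26],[0,0,0,0,0,0,0.22],[0,0,0,0,0,0,0.15],[0,0,0,0,0,0,0],[0,0,0,0,0,0,0],[0,0,0,0,0,-0.2,0],[0,0,0,0,0,-0.5,0],[0,0,0,0,0,-0.8,0],[0,0,0,0,0,-0.8,0],[0,0,0,0,0,-0.5,0],[0,0,0,0,0,0,0]]';python3 -c "
from h import *
snap('wrist','w8');im,_=snap('top','t8'); crop(im,190,120,330,270,4,'t8c')
plan(.5936,-.0558,.2,201)"
```

```text
clock: 15.3
tcp_pos: [0.5629, 0.3316, 0.1895]
orientation: [-0.001, 0.977, 0.215, 0.005]
wrist_force: [-0.1, 0.7, 0.2]
finger_gap: 0.0855
clk 15.40 tcp [0.5609 0.3307 0.1846] yaw 24.85 gap 0.0853 j6 1.55
turn [ 2.5000e-02 -1.0000e-03 -2.2018e+01] shift now-axes [-2.655  7.288 -0.314] shift after-turn axes [ 2.16  -7.45  -0.307]
```

View pics/w8.png

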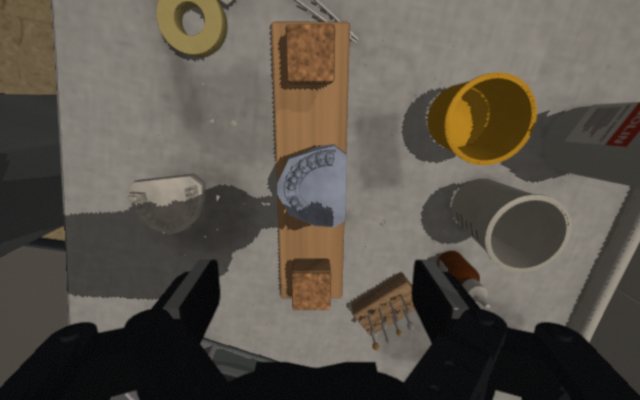

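```bash
python3 -c "
from h import *
im=cv2.imread('pics/w8.png'); m=bluemask(im)|((im[:,:,0].astype(int)-im[:,:,2]>6)&(im[:,:,0]>50)).astype(np.uint8)
st=env.get_state(); c=model(im,st,m,.058,24.87,(265,130,355,240)); 
b=cv2.drawContours(im,[c[:,None]],-1,(0,0,255),1); crop(im,230,0,400,320,2.5,'w8c')
im=cv2.imread('pics/t8.png'); c=model(im,None,bluemask(im),.058,24.87,(225,170,285,220),'top')
cv2.drawContours(im,[c[:,None]],-1,(0,0,255),1); crop(im,190,120,330,270,4,'t8d')
"
```

```text
wrist n 235 ext x 0.0578 y 0.0686 ctr [0.5562 0.334 ] minrect [57.7 68.6] 24.7 [0.5561 0.334 ]
-12 62.5 68.8 | -9 61.4 68.6 | -6 60.1 68.3 | -3 58.6 68.5 | 0 57.8 68.6 | 3 59.2 68.9 | 6 60.6 68.9 | 9 61.8 69.0 | 12 62.9 69.1 | 
top n 91 ext x 0.0574 y 0.0502 ctr [0.5647 0.3243] minrect [57.3 50.2] 25.1 [0.5647 0.3242]
-12 61.8 49.2 | -9 60.8 49.7 | -6 59.6 50.0 | -3 58.3 50.2 | 0 57.4 50.2 | 3 57.2 51.4 | 6 57.9 52.7 | 9 58.4 53.7 | 12 58.8 54.7 |
```

View pics/w8c.png

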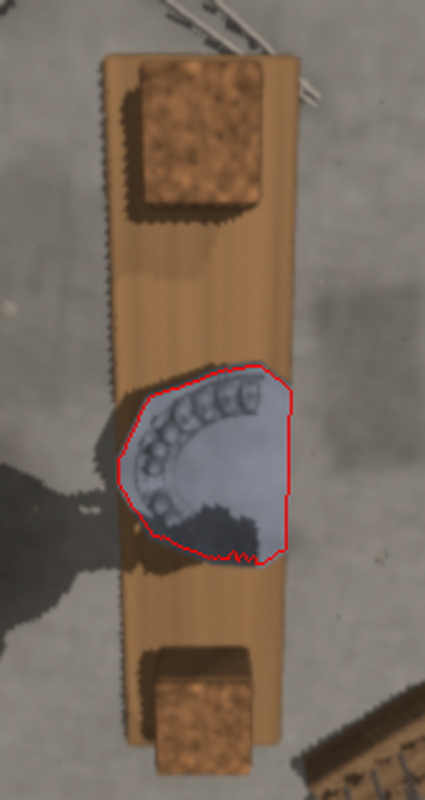

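View pics/t8d.png

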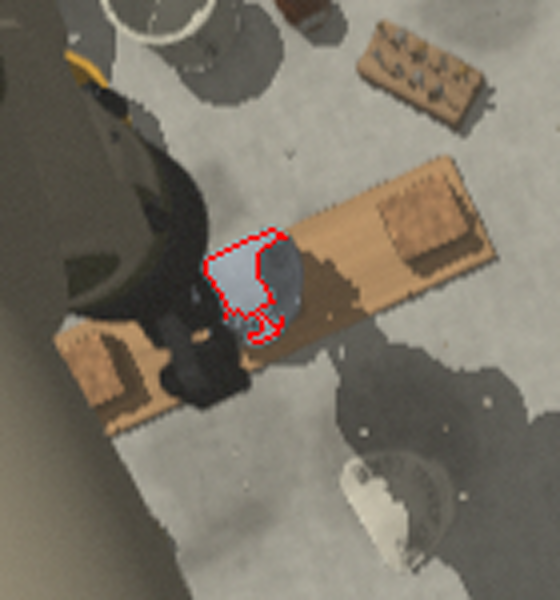

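```bash
python3 -c "
from h import *
im,st=snap('wrist','w9'); m=bluemask(im)|((im[:,:,0].astype(int)-im[:,:,2]>6)&(im[:,:,0]>50)).astype(np.uint8)
for z in (.045,.06): c=model(im,st,m,z,24.87,(265,130,355,240)); 
b=cv2.drawContours(im,[c[:,None]],-1,(0,0,255),1); crop(im,230,0,400,320,2.5,'w9c')
"
```

```text
wrist n 278 ext x 0.0610 y 0.0730 ctr [0.5614 0.3311] minrect [60.9 73. ] 24.6 [0.5613 0.3312]
-12 66.1 73.4 | -9 64.8 73.3 | -6 63.4 73.1 | -3 61.8 73.0 | 0 61.0 73.0 | 3 62.1 73.3 | 6 63.8 73.4 | 9 65.2 73.4 | 12 66.5 73.4 | 
wrist n 278 ext x 0.0577 y 0.0691 ctr [0.5597 0.3347] minrect [57.6 69.1] 24.6 [0.5596 0.3347]
-12 62.6 69.5 | -9 61.4 69.4 | -6 60.0 69.2 | -3 58.5 69.1 | 0 57.7 69.1 | 3 58.8 69.4 | 6 60.4 69.5 | 9 61.7 69.5 | 12 62.9 69.5 |
```

View pics/w9c.png

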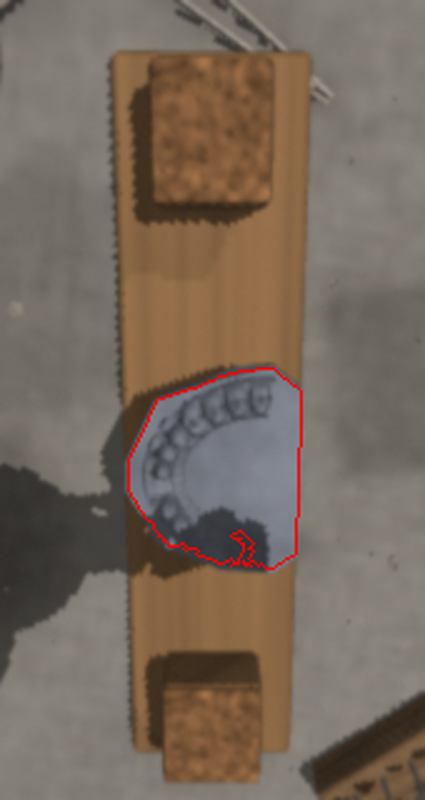

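```bash
python3 -m inch '[[0,0,0,-0.15,0.4,-0.3,0],[0,0,0,-0.28,0.78,0,0],[0,0,0,-0.28,0.78,0,0],[0,0,0,-0.28,0.78,0,0],[0,0,0,-0.28,0.78,0,0],[0,0,0,-0.28,0.78,0,0],[0,0,0,-0.28,0.78,0,0],[0,0,0,-0.28,0.78,0,0],[0,0,0,-0.28,0.71,0,0],[0,0,0,-0.26,0.7,0,0],[0,0,-0.5,0,0,0,0],[0,0,-0.95,0,0,0,0]]'; python3 -m inch '[[0,0,-0.95,0,0,0,0],[0,0,-0.95,0,0,0,0],[0,0,-0.95,0,0,0,0],[0,0,-0.95,0,0,0,0],[0,0,-0.95,0,0,0,0],[0,0,-0.95,0,0,0,0],[0,0,-0.95,0,0,0,0],[0,0,-0.95,0,0,0,0],[0,0,-0.95,0,0,0,0],[0,0,-0.95,0,0,0,0],[0,0,-0.95,0,0,0,0],[0,0,-0.95,0,0,0,0]]';python3 -m inch '[[0,0,-0.95,0,0,0,0],[0,0,-0.95,0,0,0,0],[0,0,-0.95,0,0,0,0],[0,0,-0.95,0,0,0,0],[0,0,-0.95,0,0,0,0],[0,0,-0.95,0,0,0,0],[0,0,-0.95,0,0,0,0],[0,0,-0.95,0,0,0,0],[0,0,-0.95,0,0,0,0],[0,0,-0.6,0,0,0,0],[0,0,0,0,0,0,0],[0,0,0,0,0,0,0]]'; python3 -c "
from h import *
plan(.5936,-.0558,.2,201); snap('wrist','w10')"
```

```text
clock: 16.65
tcp_pos: [0.5919, -0.0566, 0.1962]
orientation: [-0.001, 0.95, 0.313, -0.002]
wrist_force: [0.2, 1.2, -0.3]
finger_gap: 0.0855
clock: 17.85
tcp_pos: [0.5918, -0.0548, 0.1963]
orientation: [-0.002, 0.439, 0.899, -0.0]
wrist_force: [0.3, -0.8, -0.7]
finger_gap: 0.0857
clock: 19.05
tcp_pos: [0.5923, -0.0549, 0.1971]
orientation: [-0.001, -0.18, 0.984, 0.001]
wrist_force: [-0.3, -0.6, -0.1]
finger_gap: 0.0858
clk 19.05 tcp [ 0.5923 -0.0549  0.1971] yaw -159.27 gap 0.0858 j6 -2.16
turn [ 0.01  -0.014 -0.033] shift now-axes [-0.018 -0.026 -0.059] shift after-turn axes [-0.018 -0.027 -0.059]
```

View pics/w10.png

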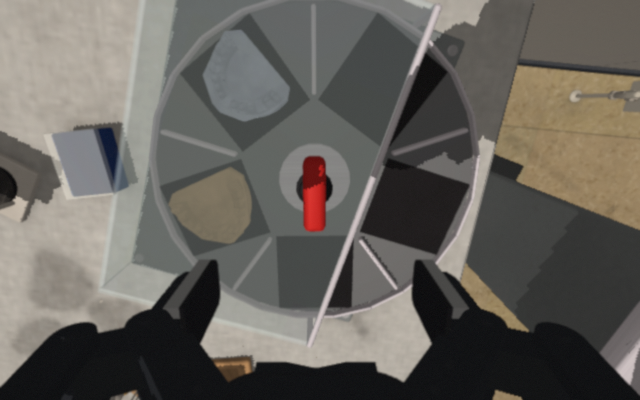

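```bash
python3 -m inch '[[0,0,0,-0.02,-0.027,0.5,0],[0,0,0,0,0,0.7,0],[0,0,0,0,0,0.7,0],[0,0,0,0,0,0.4,0],[0,0,0,0,0,0,1],[0,0,0,0,0,0,1],[0,0,0,0,0,0,1],[0,0,0,0,0,0,1],[0,0,0,0,0,0,1],[0,0,0,0,0,0,1],[0,0,0,0,0,0,1],[0,0,0,0,0,0,1]]' 60
```

```text
clock: 20.3
tcp_pos: [0.5941, -0.0568, 0.0852]
orientation: [-0.0, -0.181, 0.984, -0.001]
wrist_force: [-3.8, -1.7, 7.0]
finger_gap: 0.0163
```

```bash
python3 -m inch '[[0,0,0.15,0,0,0,1],[0,0,0.35,0,0,0,1],[0,0,0.55,0,0,0,1],[0,0,0.75,0,0,0,1],[0,0,0.75,0,0,0,1],[0,0,0.75,0,0,0,1],[0,0,0.75,0,0,0,1],[0,0,0.75,0,0,0,1],[0,0,0.75,0,0,0,1],[0,0,0.75,0,0,0,1],[0,0,0.75,0,0,0,1],[0,0,0.75,0,0,0,1]]'; python3 -m inch '[[0,0,0.75,0,0,0,1],[0,0,0.75,0,0,0,1],[0,0,0.75,0,0,0,1],[0,0,0.75,0,0,0,1],[0,0,0.75,0,0,0,1],[0,0,0.75,0,0,0,1],[0,0,0.75,0,0,0,1],[0,0,0.75,0,0,0,1],[0,0,0.75,0,0,0,1],[0,0,0.75,0,0,0,1],[0,0,0.75,0,0,0,1],[0,0,0.75,0,0,0,1]]';  python3 -m inch '[[0,0,0.6,0,0,0,1],[0,0,0.4,0,0,0,1],[0,0,0.2,0,0,0,1],[0,0,0,0,0,0,1],[0,0,0,0,0,0,1]]'; python3 -c "
from h import *
plan(.5936,-.0558,.2,57)"
```

```text
clock: 21.5
tcp_pos: [0.5947, -0.0569, 0.0852]
orientation: [0.001, 0.357, 0.934, -0.001]
wrist_force: [-4.0, -2.8, 5.5]
finger_gap: 0.016
clock: 22.7
tcp_pos: [0.5949, -0.0575, 0.0852]
orientation: [0.002, 0.838, 0.546, -0.0]
wrist_force: [-1.6, -4.8, 4.4]
finger_gap: 0.0162
clock: 23.2
tcp_pos: [0.5948, -0.0576, 0.0852]
orientation: [0.002, 0.88, 0.475, -0.0]
wrist_force: [-2.8, -4.1, 5.3]
finger_gap: 0.0161
clk 23.20 tcp [ 0.5948 -0.0576  0.0852] yaw 56.77 gap 0.0161 j6 0.35
turn [ 0.022  0.013 -0.028] shift now-axes [ 0.013 -0.033 -2.296] shift after-turn axes [ 0.017 -0.04  -2.296]
```

```bash
python3 -m inch '[[0,0,0,0,0,0,0],[0,0,0,0,0,0,0],[0,0,0,0,0,0,0],[0,0,0,0,0,0,0],[0,0,0,0,0,-0.5,0],[0,0,0,0,0,-0.8,0],[0,0,0,0,0,-0.8,0],[0,0,0,0,0,-0.3,0],[0,0,-0.8,0,0,0,0],[0,0,-0.9,0,0,0,0],[0,0,-0.9,0,0,0,0],[0,0,-0.9,0,0,0,0]]'; python3 -m inch '[[0,0,-0.9,0,0,0,0],[0,0,-0.1,0,-0.4,0,0],[0,0,0,0,-0.8,0,0],[0,0,0,0,-0.7,0,0],[0,0,0,0,-0.2,0,0],[0,0,0,0,0,0,0],[0,0,0,0,0,0,0],[0,0,0,0,0,0,0],[0,0,0,0,0,0,0]]'; python3 -c "
from h import *
im,st=snap('wrist','w11'); plan(.4907,-.0623,.2,93); m=bluemask(im)
for z in (.03,.045): c=model(im,st,m,z,93,(240,100,380,235))
cv2.drawContours(im,[c[:,None]],-1,(0,0,255),1); crop(im,220,100,420,250,4,'w11c')
"
```

```text
clock: 24.4
tcp_pos: [0.5944, -0.0557, 0.2034]
orientation: [-0.0, 0.736, 0.677, 0.0]
wrist_force: [0.2, -0.8, -0.3]
finger_gap: 0.0855
clock: 25.3
tcp_pos: [0.4906, -0.061, 0.2032]
orientation: [0.0, 0.689, 0.725, 0.0]
wrist_force: [0.4, -0.2, -0.0]
finger_gap: 0.0855
clk 25.35 tcp [ 0.4904 -0.0609  0.2031] yaw 92.87 gap 0.0854 j6 -0.34
turn [-0.    -0.001 -0.016] shift now-axes [-0.028  0.005  0.063] shift after-turn axes [-0.028  0.005  0.063]
wrist n 239 ext x 0.0625 y 0.0693 ctr [ 0.4897 -0.0629] minrect [69.1 61.1] 7.4 [ 0.4915 -0.0632]
-12 67.5 71.9 | -9 66.5 71.5 | -6 65.3 70.9 | -3 63.9 70.2 | 0 62.5 69.3 | 3 61.4 69.2 | 6 61.9 69.0 | 9 63.3 69.1 | 12 64.6 70.2 | 
wrist n 239 ext x 0.0595 y 0.0660 ctr [ 0.4862 -0.063 ] minrect [65.8 58.2] 7.4 [ 0.4879 -0.0633]
-12 64.3 68.4 | -9 63.3 68.1 | -6 62.2 67.5 | -3 60.9 66.8 | 0 59.5 66.0 | 3 58.5 65.9 | 6 59.0 65.7 | 9 60.3 65.8 | 12 61.5 66.8 |
```

View pics/w11.png

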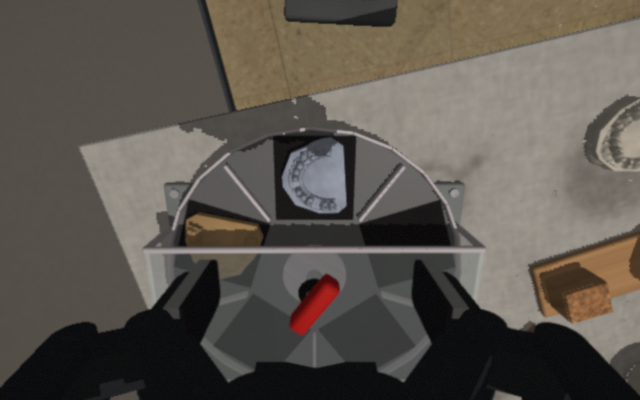

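View pics/w11c.png

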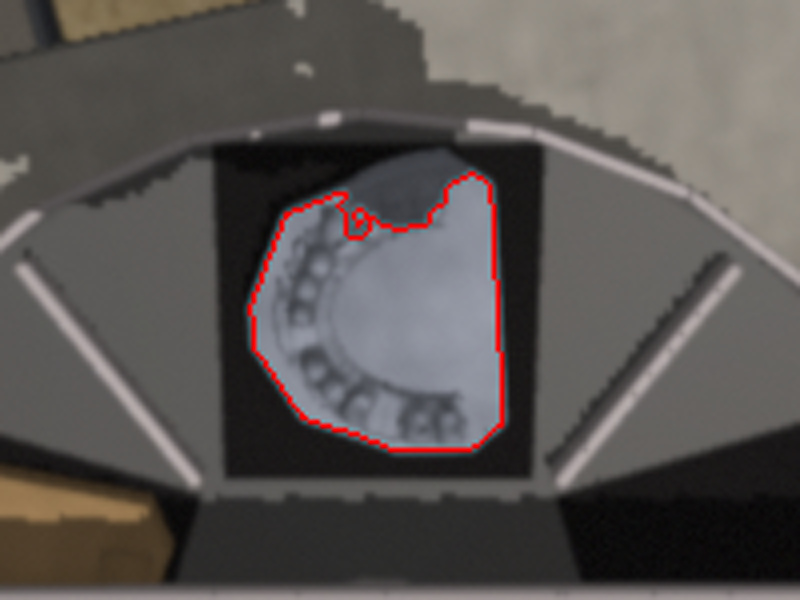

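```bash
python3 -c "
from h import *
np.set_printoptions(precision=4,suppress=True)
st=env.get_state()
f=lambda P:np.array(P)/4+[220,100]-.375
z=.03
p=onplane('wrist',f([(494,190),(505,425)]),z,st); d=p[0]-p[1]; print(p,np.degrees(np.arctan2(d[1],d[0])))
P=onplane('wrist',f([(494,185),(440,149),(400,155),(350,178),(285,210),(248,305),(250,350),(303,422),(390,453),(472,452),(506,425)]),z,st)[:,:2]
for a in (93,95,96,97,99,101):
    t=np.radians(a);e=np.array([np.cos(t),np.sin(t)]);g=np.array([-e[1],e[0]]);A,B=P@e,P@g
    print(a,np.ptp(A),np.ptp(B),e*(A.min()+A.max())/2+g*(B.min()+B.max())/2)
pad=onplane('wrist',f([(214,143),(544,143),(531,478),(226,478)]),.026,st);print(pad,pad.mean(0)); d=pad[0]-pad[1];print(np.degrees(np.arctan2(d[1],d[0])))
plan(.4895,-.0632,.025,96.5)
im,_=snap('top','t11'); model(im,None,bluemask(im),.03,96.5,(400,190,480,250),'top')
"
```

```text
[[ 0.4572 -0.0364  0.03  ]
 [ 0.5157 -0.0293  0.03  ]] -173.01602253963117
93 0.0638831571078137 0.0758624285163852 [ 0.4869 -0.0625]
95 0.06303909295506793 0.07590731118599414 [ 0.4875 -0.0631]
96 0.06264838909968967 0.07600472222972515 [ 0.4879 -0.0634]
97 0.0622386019381031 0.07607898149879067 [ 0.4883 -0.0637]
99 0.06328331001704267 0.07615796129169972 [ 0.4889 -0.0634]
101 0.06442977216050022 0.0761441543400096 [ 0.4895 -0.0628]
[[ 0.45   -0.1037  0.026 ]
 [ 0.446  -0.025   0.026 ]
 [ 0.531  -0.021   0.026 ]
 [ 0.5349 -0.0996  0.026 ]] [ 0.4905 -0.0623  0.026 ]
-87.13356066593394
clk 25.35 tcp [ 0.4904 -0.0609  0.2031] yaw 92.87 gap 0.0854 j6 -0.34
turn [-0.    -0.001 -0.454] shift now-axes [-0.045 -0.02   3.563] shift after-turn axes [-0.043 -0.023  3.563]
top n 50 ext x 0.0400 y 0.0193 ctr [ 0.4665 -0.0564] minrect [39.2 18.4] 89.9 [ 0.4648 -0.0566]
-12 39.4 21.2 | -9 39.2 19.7 | -6 39.3 18.5 | -3 39.7 18.9 | 0 40.0 19.3 | 3 40.2 19.6 | 6 40.3 20.4 | 9 40.3 21.9 | 12 40.1 23.3 |
```

```bash
python3 -m inch '[[0,0,-0.5,0,0,0,0],[0,0,0,-0.05,-0.05,0.4,0],[0,0,0,0,0,0.7,0],[0,0,0,0,0,0.7,0],[0,0,0,0,0,0.7,0],[0,0,0,0,0,0.4,0],[0,0,0,0,0,0.3,0],[0,0,0,0,0,0.2,0],[0,0,0,0,0,0.12,0],[0,0,0,0,0,0.03,0],[0,0,0,0,0,0,0]]'; python3 -c "
from h import *
plan(.4882,-.0636,.025,97)"
```

```text
clock: 26.5
tcp_pos: [0.4878, -0.0638, 0.0262]
orientation: [0.0, 0.664, 0.748, 0.0]
wrist_force: [0.3, 0.9, -0.2]
finger_gap: 0.0857
clk 26.50 tcp [ 0.4878 -0.0638  0.0262] yaw 96.85 gap 0.0857 j6 -0.41
turn [ 0.005  0.001 -0.018] shift now-axes [0.002 0.008 0.025] shift after-turn axes [0.002 0.008 0.025]
```

```bash
python3 -m inch '[[0,0,0,0,0,0,1],[0,0,0,0,0,0,1],[0,0,0,0,0,0,1],[0,0,0,0,0,0,1],[0,0,0,0,0,0,1],[0,0,0,0,0,0,1],[0,0,0,0,0,0,1],[0,0,0,0,0,0,1],[0,0,0,0,0,0,1],[0,0,0,0,0,0,1]]' 60;  python3 -m inch '[[0,0,0,0,0,-0.2,1],[0,0,0,0,0,-0.5,1],[0,0,0,0,0,-0.8,1],[0,0,0,0,0,-0.8,1],[0,0,0,0,0,-0.8,1],[0,0,0,0,0,-0.3,1],[0,0,0,0,0,0,1]]';python3 -c "
from h import *
plan(.5607,.3305,.2,24.87); snap('wrist','w12')"
```

```text
clock: 27.5
tcp_pos: [0.488, -0.0638, 0.0272]
orientation: [0.001, 0.663, 0.748, 0.0]
wrist_force: [-2.2, -0.2, 7.7]
finger_gap: 0.0577
clock: 28.2
tcp_pos: [0.4892, -0.0642, 0.1995]
orientation: [0.003, 0.664, 0.748, 0.001]
wrist_force: [0.8, -0.7, -1.8]
finger_gap: 0.0577
clk 28.20 tcp [ 0.4892 -0.0642  0.1995] yaw 96.85 gap 0.0577 j6 -0.41
turn [ 0.049 -0.011  8.998] shift now-axes [ 7.668  2.362 -0.016] shift after-turn axes [ 4.617 -6.561 -0.011]
```

View pics/w12.png

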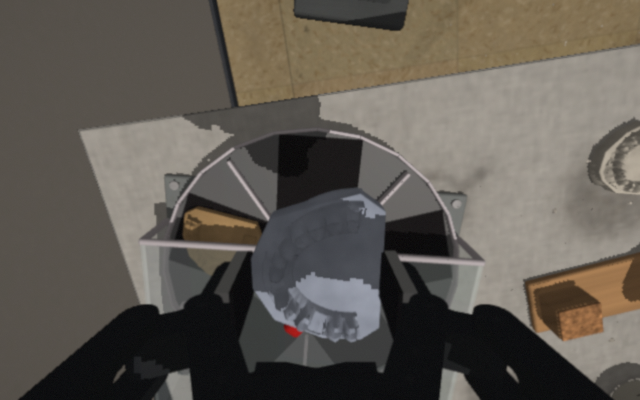

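```bash
python3 -m inch '[[0,0,0,0.4,0,0,1],[0,0,0,0.7,0.2,0,1],[0,0,0.8,0.7,0.3,0,1],[0,0,0.9,0.6,0.3,0,1],[0,0,0.9,0.5,0.2,0,1],[0,0,0.9,0.4,0,0,1],[0,0,0.9,0.4,0,0,1],[0,0,0.9,0.3,0,0,1],[0,0,0.9,0,-0.2,0,1],[0,0,0.9,0,-0.3,0,1],[0,0,0.9,0,-0.3,0,1],[0,0,0.9,0,-0.3,0,1]]';python3 -c "
from h import *
plan(.5607,.3305,.2,24.87)"
```

```text
clock: 29.45
tcp_pos: [0.5095, 0.1738, 0.1936]
orientation: [-0.0, 0.976, 0.219, -0.002]
wrist_force: [0.7, -0.1, -0.2]
finger_gap: 0.0574
clk 29.45 tcp [0.5095 0.1738 0.1936] yaw 25.34 gap 0.0574 j6 1.31
turn [-0.008  0.028  0.058] shift now-axes [ 2.266 -2.394 -0.133] shift after-turn axes [ 2.247 -2.412 -0.127]
```

```bash
python3 -m inch '[[0,0,0.06,0.4,-0.4,-0.06,1],[0,0,0,0.6,-0.7,-0.06,1],[0,0,0,0.6,-0.7,0,1],[0,0,0,0.4,-0.4,0,1],[0,0,0,0.25,-0.2,0,1],[0,0,0,0,0,0,1],[0,0,0,0,0,0,1],[0,0,0,0,0,0,1],[0,0,0,0,0,0,1]]';python3 -c "
from h import *
im,st=snap('wrist','w13'); plan(.5145,.4303,.2,24.87);  crop(im,220,0,420,200,4,'w13c')"
```

```text
clock: 30.35
tcp_pos: [0.5615, 0.3293, 0.2017]
orientation: [0.0, 0.976, 0.217, -0.0]
wrist_force: [0.6, 0.2, -1.1]
finger_gap: 0.0577
clk 30.40 tcp [0.5617 0.3293 0.202 ] yaw 25.11 gap 0.0574 j6 1.54
turn [0.    0.001 0.03 ] shift now-axes [ 2.000e-03 -2.229e+00  4.000e-02] shift after-turn axes [-0.007 -2.229  0.041]
```

View pics/w13c.png

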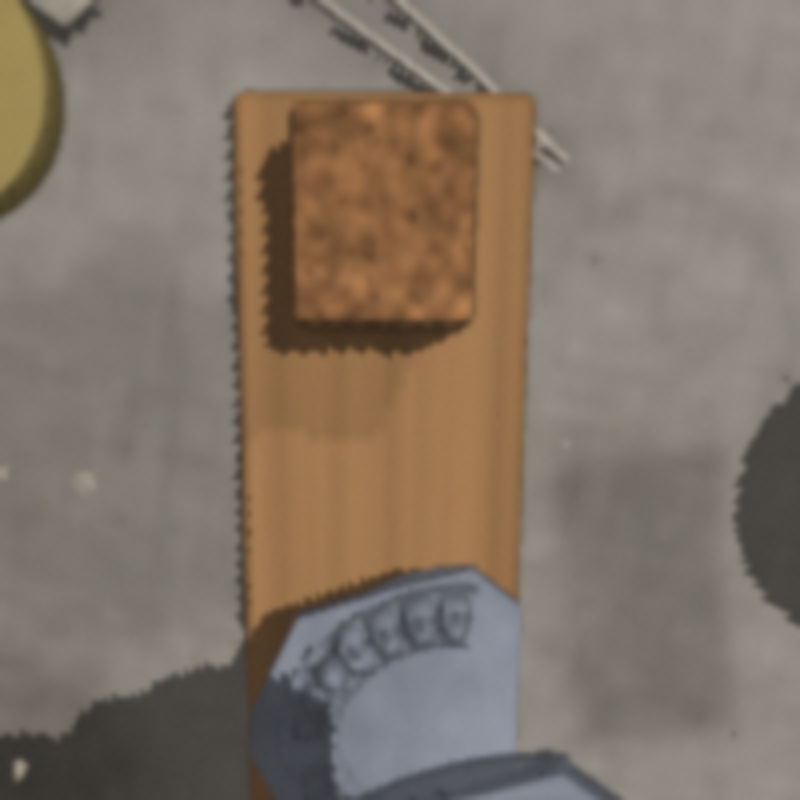

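```bash
python3 -c "
from h import *
np.set_printoptions(precision=4,suppress=True)
st=env.get_state()
f=lambda P:np.array(P)/4+[220,0]-.375
p=onplane('wrist',f([(290,98),(477,98),(473,324),(294,324)]),.043,st); c=p.mean(0); print(c)
d=p[1]-p[0]; print(np.linalg.norm(d),np.degrees(np.arctan2(d[1],d[0])),np.linalg.norm(p[1]-p[2]))
plan(c[0],c[1],.0455,24.87)
"
```

```text
[0.5145 0.4311 0.043 ]
0.03818076987845868 25.10659618086094 0.04307855064651165
clk 30.40 tcp [0.5617 0.3293 0.202 ] yaw 25.11 gap 0.0574 j6 1.54
turn [0.    0.001 0.03 ] shift now-axes [ 0.01  -2.244  3.13 ] shift after-turn axes [ 0.001 -2.244  3.131]
```

```bash
python3 -m inch '[[0,0,0.03,0,-0.3,0,1],[0,0,0,0,-0.5,0,1],[0,0,0,0,-0.6,0,1],[0,0,0,0,-0.5,0.3,1],[0,0,0,0,-0.34,0.5,1],[0,0,0,0,0,0.7,1],[0,0,0,0,0,0.6,1],[0,0,0,0,0,0.4,1],[0,0,0,0,0,0.3,1],[0,0,0,0,0,0.2,1],[0,0,0,0,0,0,1],[0,0,0,0,0,0,1]]';python3 -c "
from h import *
plan(.5145,.4309,.0445,24.87)"
```

```text
clock: 31.6
tcp_pos: [0.5147, 0.4322, 0.0526]
orientation: [-0.0, 0.976, 0.216, 0.0]
wrist_force: [-0.5, -0.6, -0.6]
finger_gap: 0.0577
clk 31.60 tcp [0.5147 0.4322 0.0526] yaw 24.93 gap 0.0577 j6 1.71
turn [-0.002 -0.006  0.008] shift now-axes [-0.016  0.022  0.162] shift after-turn axes [-0.015  0.022  0.162]
```

```bash
python3 -m inch '[[0,0,0,-0.012,0.018,0.06,1],[0,0,0,0,0,0.06,1],[0,0,0,0,0,0.04,1],[0,0,0,0,0,0.02,1],[0,0,0,0,0,0,1],[0,0,0,0,0,0,1]]';python3 -c "
from h import *
plan(.5145,.4310,.0445,24.87)"
```

```text
clock: 32.2
tcp_pos: [0.5147, 0.4309, 0.0444]
orientation: [-0.0, 0.976, 0.216, 0.001]
wrist_force: [-1.4, -1.6, 6.3]
finger_gap: 0.0581
clk 32.20 tcp [0.5147 0.4309 0.0444] yaw 24.92 gap 0.0581 j6 1.71
turn [-0.001 -0.01   0.007] shift now-axes [-0.003 -0.004 -0.003] shift after-turn axes [-0.003 -0.004 -0.003]
```

```bash
python3 -m inch '[[0,0,0,0,0,-0.01,0.28],[0,0,0,0,0,0,0.26],[0,0,0,0,0,0,0.22],[0,0,0,0,0,0,0.15],[0,0,0,0,0,0,0],[0,0,0,0,0,0,0],[0,0,0,0,0,-0.2,0],[0,0,0,0,0,-0.5,0],[0,0,0,0,0,-0.8,0],[0,0,0,0,0,-0.8,0],[0,0,0,0,0,-0.7,0],[0,0,0,0,0,0,0]]';python3 -m inch '[[0,0,0,0,0,0,0],[0,0,0,0,0,0,0]]'; python3 -c "
from h import *
im,st=snap('wrist','w14')
m=bluemask(im)|((im[:,:,0].astype(int)-im[:,:,2]>6)&(im[:,:,0]>50)).astype(np.uint8)
c=model(im,st,m,.045,24.87,(265,130,355,240)); 
plan(.435,.245,.2,30)"
```

```text
clock: 33.4
tcp_pos: [0.517, 0.4325, 0.2011]
orientation: [-0.002, 0.976, 0.216, 0.005]
wrist_force: [0.2, 0.2, 0.2]
finger_gap: 0.0854
clock: 33.6
tcp_pos: [0.5139, 0.4304, 0.1927]
orientation: [0.0, 0.976, 0.216, -0.001]
wrist_force: [-1.2, -0.1, -0.3]
finger_gap: 0.0853
wrist n 364 ext x 0.0616 y 0.0739 ctr [0.5154 0.4306] minrect [61.5 74. ] 25.3 [0.5154 0.4304]
-12 66.3 73.8 | -9 65.2 73.6 | -6 63.9 73.4 | -3 62.5 73.8 | 0 61.6 73.9 | 3 62.7 74.1 | 6 64.2 74.0 | 9 65.5 73.9 | 12 66.6 73.9 | 
clk 33.65 tcp [0.5137 0.4303 0.192 ] yaw 24.93 gap 0.0856 j6 1.71
turn [ 0.001  0.018 -0.633] shift now-axes [-2.989  2.697 -0.151] shift after-turn axes [-3.215  2.422 -0.159]
```

View pics/w14.png

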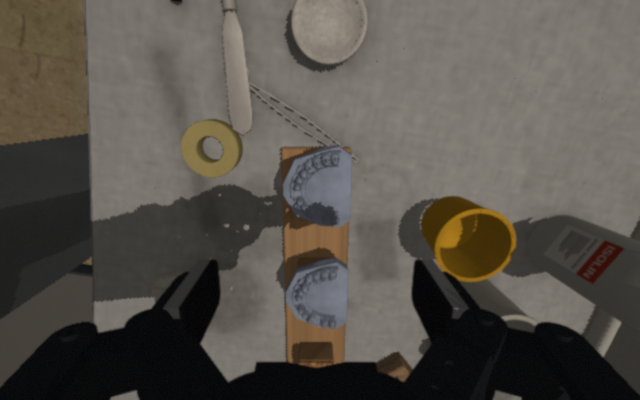

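```bash
python3 -m inch '[[0,0,0,-0.4,0.4,-0.1,0],[0,0,0,-0.8,0.7,-0.1,0],[0,0,0,-0.8,0.7,0,0],[0,0,0,-0.6,0.6,0,0],[0,0,0,-0.4,0.3,0,0],[0,0,-0.7,0,0,0,0],[0,0,-0.9,0,0,0,0],[0,0,-0.9,0,0,0,0],[0,0,-0.9,0,0,0,0],[0,0,-0.9,0,0,0,0],[0,0,-0.9,0,0,0,0],[0,0,-0.9,0,0,0,0]]';python3 -m inch '[[0,0,-0.9,0,0,0,0],[0,0,-0.9,0,0,0,0],[0,0,-0.9,0,0,0,0],[0,0,-0.9,0,0,0,0],[0,0,-0.9,0,0,0,0],[0,0,-0.9,0,0,0,0],[0,0,-0.6,0,0,0,0],[0,0,0,0,0,0,0],[0,0,0,0,0,0,0]]'; python3 -c "
from h import *
im,st=snap('wrist','w15')
plan(.437,.247,.2,122)"
```

```text
clock: 34.85
tcp_pos: [0.437, 0.2507, 0.2016]
orientation: [-0.0, 0.799, 0.602, -0.001]
wrist_force: [-0.3, -0.8, -1.1]
finger_gap: 0.0852
clock: 35.75
tcp_pos: [0.4374, 0.2509, 0.2022]
orientation: [-0.001, 0.488, 0.873, -0.001]
wrist_force: [0.2, 0.1, 0.5]
finger_gap: 0.0856
clk 35.80 tcp [0.4375 0.2509 0.2024] yaw 121.63 gap 0.0856 j6 -0.19
turn [-0.01  -0.002 -0.046] shift now-axes [-0.061 -0.049  0.048] shift after-turn axes [-0.061 -0.05   0.047]
```

View pics/w15.png

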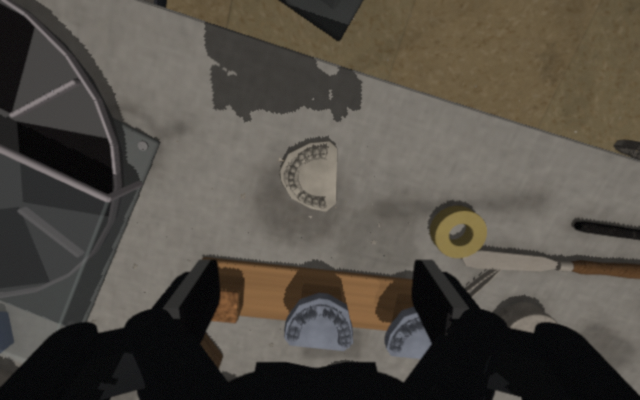

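```bash
python3 -c "
from h import *
im=cv2.imread('pics/w15.png'); crop(im,250,120,370,230,6,'w15c')"
```

```text
(no output)
```

View pics/w15c.png

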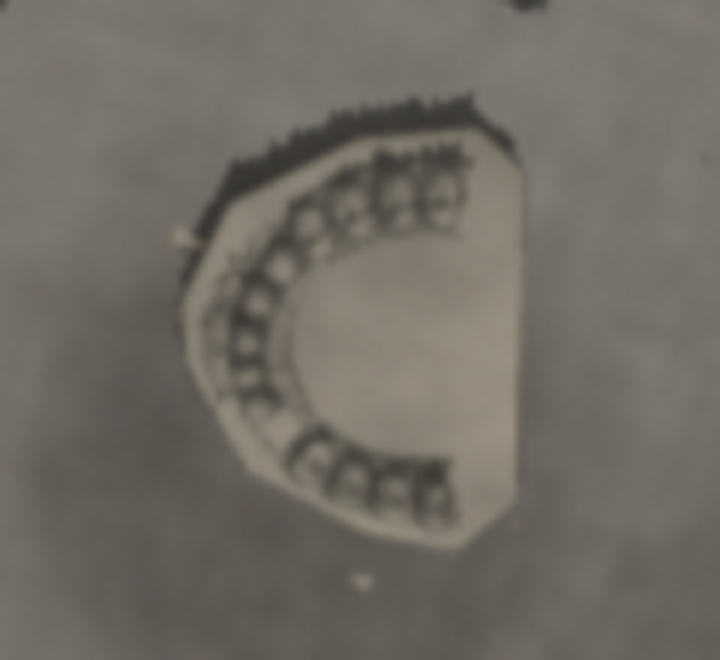

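```bash
python3 -c "
from h import *
np.set_printoptions(precision=4,suppress=True)
st=env.get_state()
f=lambda P:np.array(P)/6+[250,120]-.417
for z in (.003,.008):
  p=onplane('wrist',f([(522,165),(517,500)]),z,st); d=p[0]-p[1]; print(p,np.degrees(np.arctan2(d[1],d[0])))
  P=onplane('wrist',f([(522,165),(475,125),(365,138),(235,198),(183,310),(187,350),(250,468),(360,530),(460,550),(517,500)]),z,st)[:,:2]
  for a in (118,120,121,122,123,125):
    t=np.radians(a);e=np.array([np.cos(t),np.sin(t)]);g=np.array([-e[1],e[0]]);A,B=P@e,P@g
    print(a,np.ptp(A),np.ptp(B),e*(A.min()+A.max())/2+g*(B.min()+B.max())/2)
"
```

```text
[[0.4017 0.2539 0.003 ]
 [0.453  0.2858 0.003 ]] -148.14477266562338
118 0.06148039345893778 0.07668285574300271 [0.4426 0.2454]
120 0.06035535358989008 0.07674202761428606 [0.4434 0.2454]
121 0.05976516932947434 0.07673655172871557 [0.4438 0.2454]
122 0.059309294375991875 0.07670770114612474 [0.4442 0.2454]
123 0.05973628119399969 0.07665548465468064 [0.4443 0.2459]
125 0.06053554155865807 0.07648102468046614 [0.4445 0.2469]
[[0.4013 0.2533 0.008 ]
 [0.4519 0.2847 0.008 ]] -148.14477266562338
118 0.060579719956943494 0.07555946969520355 [0.4416 0.2449]
120 0.059471161660991395 0.07561777471229936 [0.4424 0.2449]
121 0.0588896234630802 0.07561237904718204 [0.4428 0.2449]
122 0.058440426971912686 0.07558395111893351 [0.4431 0.2449]
123 0.05886115853208877 0.07553249958697583 [0.4433 0.2454]
125 0.05964870991781679 0.0753605954109125 [0.4434 0.2463]
```

```bash
python3 -c "
from h import *
plan(.4435,.2452,.004,122)"
```

```text
clk 35.80 tcp [0.4375 0.2509 0.2024] yaw 121.63 gap 0.0856 j6 -0.19
turn [-0.01  -0.002 -0.046] shift now-axes [-0.161  0.048  3.967] shift after-turn axes [-0.16   0.041  3.967]
```

```bash
python3 -m inch '[[0,0,-0.046,-0.16,0.041,0.3,0],[0,0,0,0,0,0.6,0],[0,0,0,0,0,0.8,0],[0,0,0,0,0,0.8,0],[0,0,0,0,0,0.6,0],[0,0,0,0,0,0.4,0],[0,0,0,0,0,0.25,0],[0,0,0,0,0,0.15,0],[0,0,0,0,0,0.05,0],[0,0,0,0,0,0,0],[0,0,0,0,0,0,0]]'; python3 -c "
from h import *
im,st=snap('wrist','w16')
plan(.4435,.2452,.004,122)"
```

```text
clock: 36.9
tcp_pos: [0.4447, 0.2457, 0.0065]
orientation: [0.001, 0.484, 0.875, 0.001]
wrist_force: [0.7, -0.4, -0.2]
finger_gap: 0.0854
clk 36.95 tcp [0.4448 0.2457 0.0066] yaw 122.09 gap 0.0856 j6 -0.21
turn [0.014 0.002 0.012] shift now-axes [ 0.005 -0.027  0.052] shift after-turn axes [ 0.005 -0.027  0.052]
```

View pics/w16.png

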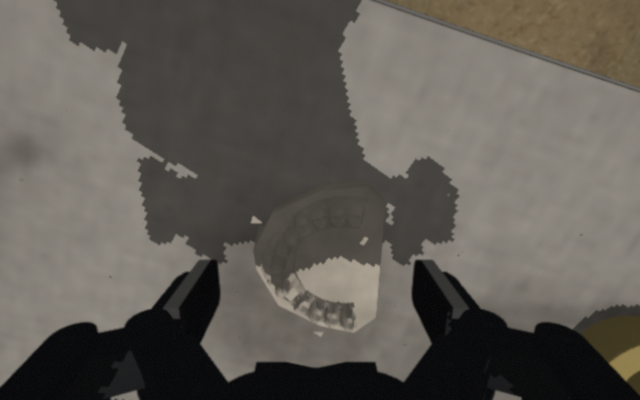

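```bash
python3 -m inch '[[0,0,0,0,-0.025,0.04,0],[0,0,0,0,0,0,0],[0,0,0,0,0,0,1],[0,0,0,0,0,0,1],[0,0,0,0,0,0,1],[0,0,0,0,0,0,1],[0,0,0,0,0,0,1],[0,0,0,0,0,0,1],[0,0,0,0,0,0,1],[0,0,0,0,0,0,1],[0,0,0,0,0,0,1],[0,0,0,0,0,0,1]]' 60;python3 -c "
from h import *
im,st=snap('wrist','w17')
plan(.4435,.2452,.004,122)"; python3 -m inch '[[0,0,0,0,0,-0.2,1],[0,0,0,0,0,-0.5,1],[0,0,0,0,0,-0.8,1],[0,0,0,0,0,-0.8,1],[0,0,0,0,0,-0.8,1],[0,0,0,0,0,-0.6,1],[0,0,0,0,0,-0.2,1],[0,0,0,0,0,0,1]]';python3 -c "
from h import *
im,st=snap('wrist','w18')
plan(.4905,-.0620,.2,93)"
```

```text
clock: 38.15
tcp_pos: [0.4429, 0.245, 0.0044]
orientation: [0.0, 0.484, 0.875, 0.0]
wrist_force: [-3.1, 1.0, 7.6]
finger_gap: 0.0553
clk 38.20 tcp [0.4429 0.245  0.0044] yaw 122.11 gap 0.0551 j6 -0.21
turn [ 0.005 -0.002  0.014] shift now-axes [-0.003  0.012  0.008] shift after-turn axes [-0.003  0.012  0.008]
clock: 39.0
tcp_pos: [0.4437, 0.245, 0.2001]
orientation: [0.001, 0.484, 0.875, 0.001]
wrist_force: [0.4, -0.3, -1.1]
finger_gap: 0.0551
clk 39.05 tcp [0.4428 0.2446 0.1983] yaw 122.10 gap 0.0549 j6 -0.21
turn [ 2.000e-03 -0.000e+00  3.637e+00] shift now-axes [-5.702 -2.45  -0.034] shift after-turn axes [-6.174  0.632 -0.034]
```

View pics/w17.png

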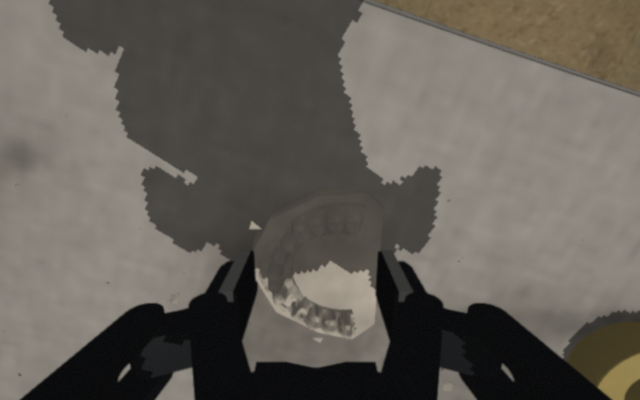

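View pics/w18.png

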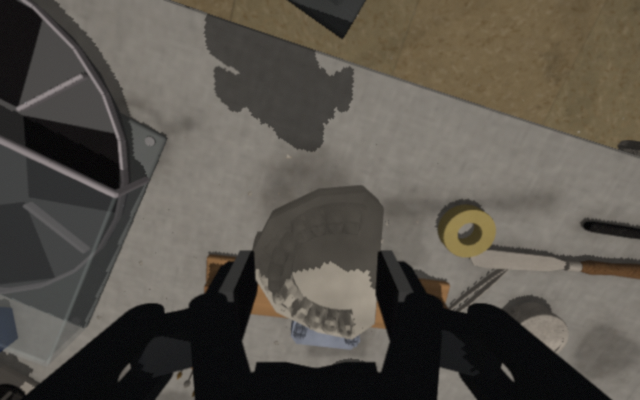

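```bash
python3 -m inch '[[0,0,0.3,-0.3,-0.1,0,1],[0,0,0.6,-0.6,-0.1,0,1],[0,0,0.8,-0.8,-0.1,0,1],[0,0,0.8,-0.8,0,0,1],[0,0,0.7,-0.8,0,0,1],[0,0,0.43,-0.8,0.1,0,1],[0,0,0,-0.8,0.1,0,1],[0,0,0,-0.6,0.1,0,1],[0,0,0,-0.4,0.1,0,1],[0,0,0,0,0,0,1],[0,0,0,0,0,0,1]]';python3 -c "
from h import *
plan(.4904,-.0623,.2,92.9)"
```

```text
clock: 40.15
tcp_pos: [0.5185, -0.0428, 0.1964]
orientation: [-0.002, 0.688, 0.725, -0.001]
wrist_force: [-0.7, 0.4, 0.1]
finger_gap: 0.055
clk 40.15 tcp [ 0.5185 -0.0428  0.1964] yaw 92.99 gap 0.0550 j6 -0.29
turn [-0.028 -0.012  0.012] shift now-axes [-0.361 -0.581 -0.07 ] shift after-turn axes [-0.362 -0.58  -0.072]
```

```bash
python3 -m inch '[[0,0,0.01,-0.16,-0.28,0,1],[0,0,0,-0.2,-0.3,0,1],[0,0,0,0,0,0,1],[0,0,0,0,0,0,1]]';python3 -c "
from h import *
im,st=snap('wrist','w19')
plan(.4904,-.0623,.032,92.9)"
```

```text
clock: 40.55
tcp_pos: [0.4914, -0.0613, 0.1981]
orientation: [-0.0, 0.688, 0.726, 0.0]
wrist_force: [0.1, -0.3, -1.1]
finger_gap: 0.0555
clk 40.60 tcp [ 0.4918 -0.0614  0.1983] yaw 93.04 gap 0.0548 j6 -0.34
turn [-0.    -0.004  0.017] shift now-axes [-0.018 -0.029  3.325] shift after-turn axes [-0.016 -0.029  3.325]
```

View pics/w19.png

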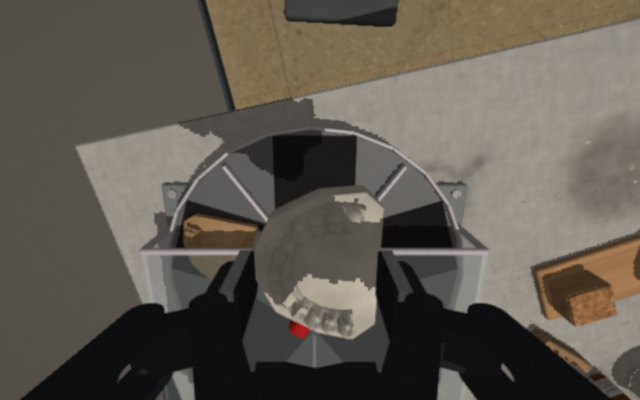

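```bash
python3 -m inch '[[0,0,0.015,-0.016,-0.029,0.3,1],[0,0,0,0,0,0.6,1],[0,0,0,0,0,0.7,1],[0,0,0,0,0,0.6,1],[0,0,0,0,0,0.4,1],[0,0,0,0,0,0.3,1],[0,0,0,0,0,0.2,1],[0,0,0,0,0,0.1,1],[0,0,0,0,0,0.04,1],[0,0,0,0,0,0,1],[0,0,0,0,0,0,1]]';python3 -c "
from h import *
plan(.4904,-.0623,.0304,92.9)"
```

```text
clock: 41.7
tcp_pos: [0.491, -0.0634, 0.0373]
orientation: [0.001, 0.689, 0.725, 0.0]
wrist_force: [-0.0, -1.1, -1.1]
finger_gap: 0.0551
clk 41.70 tcp [ 0.491  -0.0634  0.0373] yaw 92.87 gap 0.0551 j6 -0.34
turn [ 0.01   0.003 -0.004] shift now-axes [ 0.022 -0.011  0.137] shift after-turn axes [ 0.022 -0.011  0.137]
```

```bash
python3 -m inch '[[0,0,0,0.02,-0.01,0.05,1],[0,0,0,0,0,0.04,1],[0,0,0,0,0,0.03,1],[0,0,0,0,0,0.02,1],[0,0,0,0,0,0,1],[0,0,0,0,0,0,1]]';python3 -c "
from h import *
plan(.4904,-.0623,.0304,92.9)"
```

```text
clock: 42.3
tcp_pos: [0.4898, -0.0623, 0.0304]
orientation: [0.0, 0.689, 0.725, 0.0]
wrist_force: [-4.3, 0.8, 7.0]
finger_gap: 0.0551
clk 42.30 tcp [ 0.4898 -0.0623  0.0304] yaw 92.87 gap 0.0551 j6 -0.34
turn [ 0.003  0.002 -0.004] shift now-axes [ 0.     0.012 -0.   ] shift after-turn axes [ 0.     0.012 -0.   ]
```

Seated (7 N, expected height). Release and retreat over the knob; jaw yaw 57.

```bash
python3 -m inch '[[0,0,0,0,0,-0.01,0.31],[0,0,0,0,0,0,0.28],[0,0,0,0,0,0,0.24],[0,0,0,0,0,0,0.15],[0,0,0,0,0,0,0],[0,0,0,0,0,0,0],[0,0,0,0,0,-0.2,0],[0,0,0,0,0,-0.5,0],[0,0,0,0,0,-0.8,0],[0,0,0,0,0,-0.8,0],[0,0,0,0,0,-0.8,0],[0,0,0,0,0,-0.3,0]]';python3 -m inch '[[0,0,0,0,0,0,0],[0,0,0,0,0,0,0],[0,0,0,0,0,0,0]]'; python3 -c "
from h import *
im,st=snap('wrist','w20'); crop(im,220,100,420,250,4,'w20c')
plan(.5940,-.0566,.2,57)"
```

```text
clock: 43.5
tcp_pos: [0.4917, -0.0628, 0.2052]
orientation: [0.003, 0.689, 0.725, 0.002]
wrist_force: [0.5, -0.1, -0.0]
finger_gap: 0.0854
clock: 43.8
tcp_pos: [0.4888, -0.062, 0.1987]
orientation: [-0.001, 0.689, 0.725, -0.001]
wrist_force: [0.2, -0.2, -0.1]
finger_gap: 0.0856
clk 43.85 tcp [ 0.4887 -0.062   0.1985] yaw 92.86 gap 0.0855 j6 -0.34
turn [-2.200e-02 -1.000e-03  4.482e+00] shift now-axes [ 2.000e-03  2.108e+00 -3.600e-02] shift after-turn axes [ 1.237  1.707 -0.03 ]
```

View pics/w20c.png

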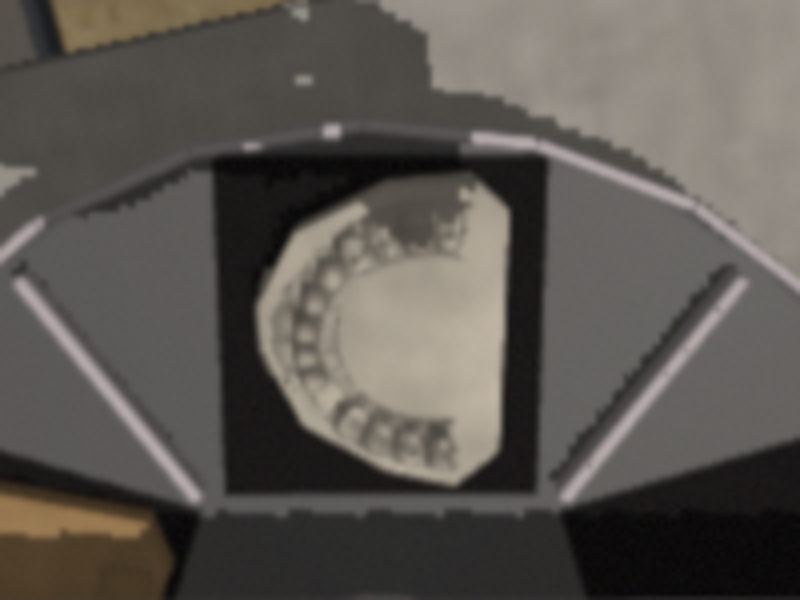

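```bash
python3 -m inch '[[0,0,0,0,0.3,0,0],[0,0,0,0,0.6,0,0],[0,0,0,0,0.7,0,0],[0,0,0,0,0.5,0,0],[0,0,0.7,0,0,0,0],[0,0,0.9,0,0,0,0],[0,0,0.9,0,0,0,0],[0,0,0.9,0,0,0,0],[0,0,0.9,0,0,0,0],[0,0,0.18,0,0,0,0],[0,0,0,0,0,0,0],[0,0,0,0,0,0,0]]';python3 -c "
from h import *
im,st=snap('wrist','w21')
plan(.5940,-.0566,.085,57)"
```

```text
clock: 45.05
tcp_pos: [0.5944, -0.057, 0.1994]
orientation: [-0.0, 0.878, 0.478, -0.0]
wrist_force: [0.6, 0.9, -0.1]
finger_gap: 0.0851
clk 45.10 tcp [ 0.5945 -0.057   0.1996] yaw 57.11 gap 0.0855 j6 0.34
turn [-0.005  0.001  0.014] shift now-axes [ 0.003 -0.011  2.292] shift after-turn axes [ 2.000e-03 -1.300e-02  2.292e+00]
```

View pics/w21.png

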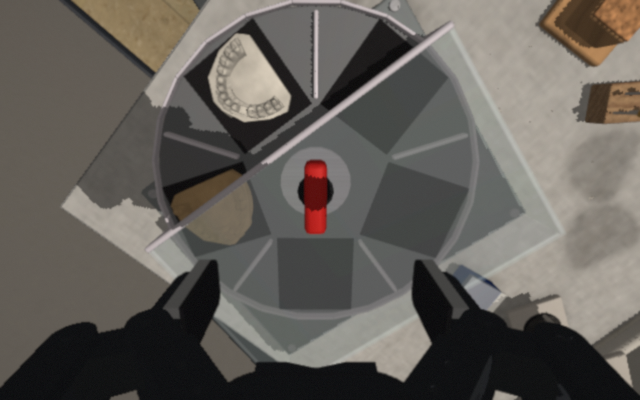

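```bash
python3 -m inch '[[0,0,0.01,0,-0.01,0.5,0],[0,0,0,0,0,0.7,0],[0,0,0,0,0,0.7,0],[0,0,0,0,0,0.43,0],[0,0,0,0,0,0,1],[0,0,0,0,0,0,1],[0,0,0,0,0,0,1],[0,0,0,0,0,0,1],[0,0,0,0,0,0,1],[0,0,0,0,0,0,1],[0,0,0,0,0,0,1],[0,0,0,0,0,0,1]]' 60
```

```text
clock: 46.3
tcp_pos: [0.5949, -0.0577, 0.0855]
orientation: [0.001, 0.879, 0.477, 0.0]
wrist_force: [-2.3, -1.7, 5.8]
finger_gap: 0.0162
```

```bash
python3 -m inch '[[0,0,-0.15,0,0,0,1],[0,0,-0.35,0,0,0,1],[0,0,-0.55,0,0,0,1],[0,0,-0.75,0,0,0,1],[0,0,-0.75,0,0,0,1],[0,0,-0.75,0,0,0,1],[0,0,-0.75,0,0,0,1],[0,0,-0.75,0,0,0,1],[0,0,-0.75,0,0,0,1],[0,0,-0.75,0,0,0,1],[0,0,-0.75,0,0,0,1],[0,0,-0.75,0,0,0,1]]'; python3 -m inch '[[0,0,-0.75,0,0,0,1],[0,0,-0.75,0,0,0,1],[0,0,-0.75,0,0,0,1],[0,0,-0.75,0,0,0,1],[0,0,-0.75,0,0,0,1],[0,0,-0.75,0,0,0,1],[0,0,-0.75,0,0,0,1],[0,0,-0.75,0,0,0,1],[0,0,-0.75,0,0,0,1],[0,0,-0.75,0,0,0,1],[0,0,-0.75,0,0,0,1],[0,0,-0.75,0,0,0,1]]';  python3 -m inch '[[0,0,-0.75,0,0,0,1],[0,0,-0.75,0,0,0,1],[0,0,-0.75,0,0,0,1],[0,0,-0.75,0,0,0,1],[0,0,-0.75,0,0,0,1],[0,0,-0.75,0,0,0,1],[0,0,-0.6,0,0,0,1],[0,0,-0.4,0,0,0,1],[0,0,-0.2,0,0,0,1],[0,0,0,0,0,0,1],[0,0,0,0,0,0,1]]'; python3 -c "
from h import *
plan(.5936,-.0558,.2,237)"
```

```text
clock: 47.5
tcp_pos: [0.595, -0.057, 0.0855]
orientation: [0.001, 0.503, 0.864, 0.0]
wrist_force: [-2.5, 0.8, 6.9]
finger_gap: 0.0161
clock: 48.7
tcp_pos: [0.5941, -0.0566, 0.0855]
orientation: [0.0, -0.101, 0.995, 0.0]
wrist_force: [-5.1, 1.1, 7.8]
finger_gap: 0.0161
clock: 49.8
tcp_pos: [0.5937, -0.0569, 0.0855]
orientation: [-0.0, -0.477, 0.879, -0.0]
wrist_force: [-4.9, 0.2, 9.0]
finger_gap: 0.0164
clk 49.80 tcp [ 0.5937 -0.0569  0.0855] yaw -123.05 gap 0.0164 j6 -2.79
turn [-0.003 -0.003 -0.007] shift now-axes [-0.017  0.013 -2.291] shift after-turn axes [-0.018  0.013 -2.291]
```

Release, lift, then move clear to look with all cameras.

```bash
python3 -m inch '[[0,0,0,0,0,0,0],[0,0,0,0,0,0,0],[0,0,0,0,0,0,0],[0,0,0,0,0,0,0],[0,0,0,0,0,-0.5,0],[0,0,0,0,0,-0.8,0],[0,0,0,0,0,-0.8,0],[0,0,0,0,0,-0.3,0],[0,0,0,0,0,0,0],[0,0,0,0,0,0,0],[0,0,0,0,0,0,0]]';python3 -c "
from h import *
im,st=snap('wrist','w22')
plan(.42,.10,.25,237)"
```

```text
clock: 50.9
tcp_pos: [0.5933, -0.0566, 0.2016]
orientation: [-0.001, -0.477, 0.879, 0.001]
wrist_force: [-0.2, 0.5, -0.8]
finger_gap: 0.0851
clk 50.95 tcp [ 0.5932 -0.0565  0.2015] yaw -123.06 gap 0.0856 j6 -2.79
turn [ 0.024 -0.008 -0.007] shift now-axes [-0.733  4.614 -0.955] shift after-turn axes [-0.739  4.61  -0.97 ]
```

View pics/w22.png

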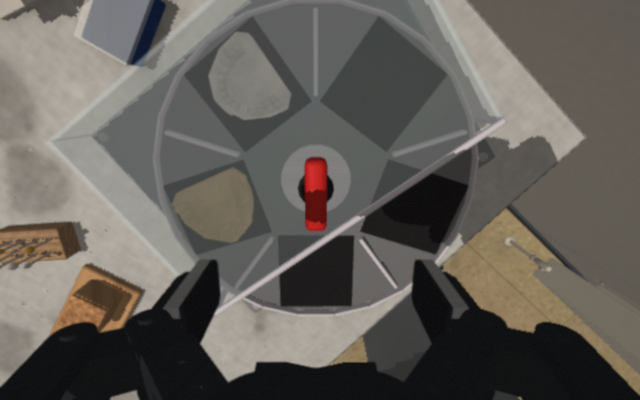

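```bash
python3 -m inch '[[0,0,0,0,0,-0.5,0],[0,0,0,-0.1,0.4,-0.4,0],[0,0,0,-0.1,0.6,0,0],[0,0,0,-0.1,0.7,0,0],[0,0,0,-0.1,0.7,0,0],[0,0,0,-0.1,0.6,0,0],[0,0,0,0,0.4,0,0],[0,0,0,0,0.2,0,0],[0,0,0,0,0,0,0],[0,0,0,0,0,0,0],[0,0,0,0,0,0,0]]';python3 -c "
from h import *
snap('scene','s23'); im,st=snap('top','t23')
plan(.42,.10,.25,237)
crop(im,190,95,500,255,2.5,'t23c')
print(env.get_state()['wrist_force'])"
```

```text
clock: 52.05
tcp_pos: [0.4579, 0.0618, 0.2483]
orientation: [0.0, -0.476, 0.879, -0.0]
wrist_force: [-0.5, -0.1, -0.5]
finger_gap: 0.0852
clk 52.15 tcp [0.4578 0.0618 0.2483] yaw -123.12 gap 0.0853 j6 -2.60
turn [ 0.001 -0.001 -0.014] shift now-axes [-0.227  1.05  -0.034] shift after-turn axes [-0.23   1.05  -0.034]
[-0.48301659 -0.20673144 -0.0638762 ]
```

View pics/t23c.png

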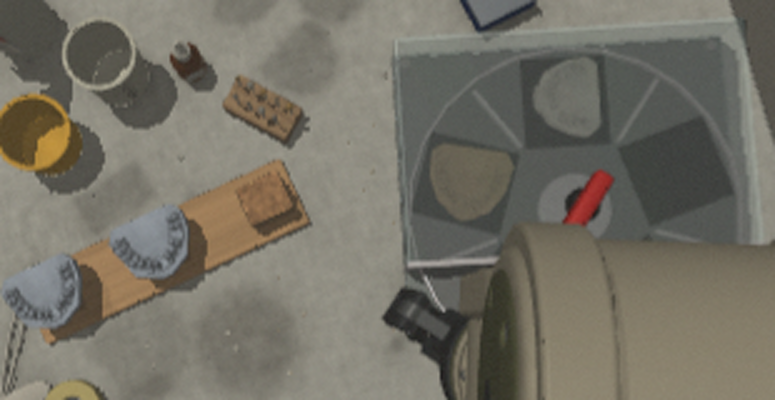

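View pics/s23.png

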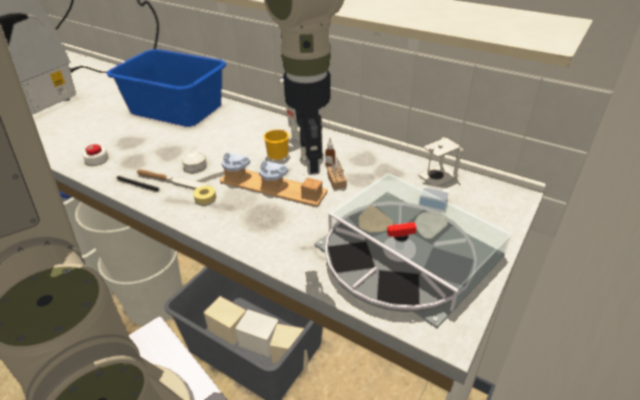

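```bash
python3 -c "
from workcell import env
print(env.hand_in())"
```

```text
the job is handed in; nothing more can be done
None
```

The job is done as asked, and I handed it in at about 52 s of the 210 s allowed.

- **Blue models:** there were two. I turned each to the front by the red grip and set one on post 1 and one on post 0, upright, with their long side along the row. Measured from the wrist camera, their centres are about 1 mm from the post centres.
- **White model:** it went upright into pocket 3 at the open front. It looked centred to about 1–2 mm. I then turned the stand 180° so it sits at the back under the hood. The last wrist and top pictures show it wholly under the hood and still in the middle of its pad; I judged that by eye and did not measure it again after the turn.
- **Left alone:** the tan model is still in pocket 4. The bur block, tape and cup look unmoved. The arm ended clear of everything, with the gripper open and near-zero wrist force.

No check failed. One early reading put the post 1 model about 5 mm off. I had taken that picture while the arm was still settling and used too high a reference plane. A repeat with the arm still, using the base plane, gave less than 1 mm.

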